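# Hang a test tile to drip in self-closing tongs

### The arm

A 7-joint arm with a two-finger parallel gripper is mounted at the origin on the work surface. World frame = base frame: x ahead of the robot, y to its left, z up, the work surface at z = 0. Lengths are in m, angles in rad, forces in N, time in s.
With the tool pointing down it reaches from about 0.425 to 0.925 m from the base axis. Payload 6.8 kg.
Tool frame: the origin (TCP) lies at the centre of the arm's flange, where the gripper is bolted on; the fingertips stand 173 mm ahead of it and the grasp point (between the pads) lies 155 mm ahead of it (r.hold_point_z is the distance from the TCP to the grasp point, in m); z points along the fingers, x is the direction in which the jaws open and shut, and the axes are right-handed (so a half turn about z gives the same grasp; the last joint's range is limited). The gripper opens to 85 mm and grips with 20 to 120 N. Pads are 22 mm wide; open, the fingers measure 114 mm over their backs; the gripper's body (76 mm by 85 mm) begins 54 mm behind the grasp point. The pads swing forward as they close: fully open they stand 13 mm farther back than shut.
Start: joints at [1.081, 0.477, 0.022, 1.555, -0.011, 1.109, -0.083], TCP at [0.252, -0.626, 0.405] pointing down, gripper open.
Joint ranges: [-2.96, 2.96], [-0.34, 2.1], [-1.41, 1.46], [0.24, 2.44], [-1.37, 4.51], [0.17, 1.92], [-2.96, 2.96]. Speed limits (rad/s): [2.39, 2.39, 3.14, 3.14, 3.14, 3.14, 3.14].

### API

Orientations are given as a rotation vector (axis times angle).
In Python, from bench import r gives the robot as it stands.
- The arm moves only by the tool apply_moves, never from a script. Its arguments are lists of equal length, an entry for each row: "dp": the shift along the tool's x, y, z scaled (see below), a list of three; "twist": the turn, a rotation vector about the tool's x, y, z scaled (see below), a list of three; "jaw": the closure in counts, from 0 (fully open) to 255 (shut). In form: {"dp": [[x, y, z], ...], "twist": [[rx, ry, rz], ...], "jaw": [jaw, ...]}. A call has 1 to 20 rows; each row shifts and turns the pose as measured when the row begins, along the tool's axes as they then stand; what a row does not reach is not made up. The controller multiplies each number of a shift by 12 cm and each number of a turn by 120 degrees. A row lasts 1/10 s, in which the tool goes at most 50 mm and 8.59 degrees, less where a joint would pass 70% of its speed; a pose out of reach is approached as far as the arm can. A call with a number of a shift or a turn outside -1 to 1 is refused whole. A call with a gripper value outside its range is refused whole. The fingers move at their own pace and stop on an object; "grip_force" is the grip in N (left out, the last holds). Time passes only in rows, so rows that do not move let the fingers close. It gives the time, the measured TCP pose, the force and the opening at its end, in the units of the state.
- r.get_obs(): the state, without advancing time (a new reading comes with each control period).
- r.grab_frame(name): name is "scene" or "side" or "wrist"; returns a dict with "color" (384x512x3 uint8, red, green, blue), "z_map" (384x512 float32, m along the optical axis (not along the pixel's ray), 0 where there is no reading), "intrinsics" (3x3 intrinsics, pixels), "R" (3x3) and "t" (3): a world point X has camera coordinates R X + t; the wrist camera has in their place "hand_eye" (4x4, takes a point from camera to tool coordinates, whose origin is the TCP and whose axes are the tool frame's). Camera axes: x right, y down, z forward; pixel columns grow to the right and rows downward; lengths in m; the calibration is good to about 2 mm. A picture is of the moment at which its call begins: read the wrist's pose just before it.
- r.hand_in(): hands the job in, once; it reports no verdict.
The state is a dict: "clock": time; "joints": joint angles; "qvel": joint speeds; "tau": joint torques, N m; "tcp_pos": TCP position; "orientation": TCP orientation; "contact_force": force on the tool from outside, world axes, zero at the start; "moment": the same for the moment, N m; "grip_width": finger opening in m.
Only numpy, scipy, OpenCV 4.12 (cv2) and the standard library are available. Lean on these libraries where they do the work, as an engineer would, in place of code of your own. Each camera call takes 0.05 s, during which the arm holds its last target.

### The job

Take the self-closing tongs from the drip stand, squeeze them open, lower them gently over the middle of the tallest test tile until their stop rests fully on the tile's top edge, and let go so that they sit there gripping it by their own spring. Then use the tongs to lift the tile out of the rack and hang them, still holding the tile, back in the fork of the stand. The fired tile is brittle: do not ram it into the rack or touch it with the fingers, and leave the other tiles, the jar and the mug alone.

Things in the scene. Friction and masses are not known exactly. Their poses are not given: they have to be found in the camera images.
- tongs: Upright self-closing tongs, 132 mm tall, 0.15 kg, hanging in the fork at the start with y along the stand's y. Origin: centre of the flat underside of the stop (24 mm in x, 10 mm in y) that rests on a tile's top edge; z up; y is the line along which the jaws open. Squeezing the two black handles together OPENS the jaws; let go, the spring shuts them. 6 mm neck from 36 to 98 mm above the origin
- tongs_knob (a point): centre of the rigid wooden cross-grip at the tongs' top: 22 mm (x) by 34 mm (y) by 14 mm high, from 98 to 112 mm above the tongs' origin. Holding it does not move the jaws. To squeeze the handles, fingers pass down outside it
- tongs_handles (a point): midway between the two handle plates, 70 mm above the tongs' origin. Plates 22 x 22 mm face +y and -y; shut: 62 mm over their outer faces at mid-height, 66 mm at the top edge (79 mm above the origin); fully squeezed: 46 mm, upright, top edge 83 mm, with a hard stop there. Squeeze about 7 N a side at first, 10 N at the end
- tongs_jaws (a point): midway between the jaw plates, 12 mm below the tongs' origin. Plates 18 mm wide (x), reaching 20 mm below the origin; 7 mm apart when shut, 24 mm when fully squeezed open; they grip with about 7 N
- tongs_left (a joint): angle of the left (+y) arm about its pivot 30 mm above the tongs' origin; the right arm follows in step. 0 jaws shut, 0.2 rad fully open, about 0.01 when gripping a tile
- stand: fixed steel drip stand: base plate 150 x 120 mm with a low white drip tray, a 14 mm post 66 mm behind (+x of) the origin, and at its top a level two-pronged fork open to the stand's -x side. Origin at table height straight below the hanging place
- fork_seat (a point): hanging place, between the prongs, level with their top, 215 mm above the table: the cross-grip's underside rests here on both prongs, neck between them. Prongs run from 21 mm in front (-x) to the post; 13 mm apart inside, 21 mm over all, 8 mm thick; each has a 4 mm high lip on its tip (17 to 21 mm in front), so lift the tongs over it going in or out
- rack: fixed wooden rack 75 mm (x) by 142 mm (y), 40 mm high, with three upright slots 45 mm apart along y, each 9.6 mm (y) by 53 mm (x), 28 mm deep (floor 12 mm above the table). Origin at table height under its centre
- tile: the tallest of three fired clay test tiles, upright in one of the slots: 50 mm wide (x), 8 mm thick (y), 85 mm tall, 68 g or so. Origin at the centre of its foot, z up
- tile_top (a point): centre of the tall tile's top edge, 85 mm above its foot
- tile_short: bystander tile 50 mm wide, 8 mm thick, 55 mm tall, in another slot; origin at its foot
- tile_narrow: bystander tile 36 mm wide, 8 mm thick, 58 mm tall, in another slot; origin at its foot
- jar: bystander jar 56 mm across, 75 mm tall; origin under its centre
- mug: bystander blue mug 72 mm across, 85 mm tall; origin under its centre
Not all that is in view belongs to the job. Leave any green look-alike of the tile alone.

How it is judged:
On the way, in this order (a step that is already met when the one before it is completed fails the run):
1. the tongs are off the stand with their jaws squeezed open (horizontal distance between tongs and fork_seat above 0.06 m and value of joint tongs_left above 0.1 rad), for 0.1 s.
2. the tongs grip the tall tile in its slot by their own spring, stop seated on its top edge (within 1.5 mm) and near its middle (within 12 mm), fingers off them (z of tile_top in the frame of tongs between -0.0015 and 0.0015 m and x of tile_top in the frame of tongs between -0.012 and 0.012 m and value of joint tongs_left below 0.03 rad and contact force between tongs and tile above 3 N and z of tile in the frame of rack below 0.016 m and contact force between the fingers and tongs below 0.5 N), for 0.15 s.
3. the tile is lifted clear of the rack in the tongs (z of tile in the frame of rack above 0.045 m and distance between tile_top and tongs below 0.014 m and contact force between tongs and tile above 3 N), for 0.1 s.
At the end, for the whole second after the job is handed in: Tongs at rest in the fork, cross-grip down on both prongs (centre 4 to 9.5 mm above the fork's top, within 18 mm of the hanging place), upright within 0.15 rad, the tall tile held in their jaws (stop within 14 mm of the middle of its top edge); robot touches nothing (z of tongs_knob in the frame of fork_seat between 0.004 and 0.0095 m and horizontal distance between tongs_knob and fork_seat below 0.018 m and contact force between tongs and stand above 0.8 N and angle between tongs's own z axis and vertical below 0.15 rad and distance between tile_top and tongs below 0.014 m and contact force between tongs and tile above 3 N and linear speed of tongs below 0.03 m/s and linear speed of tile below 0.04 m/s).
It fails at once if the tile is pressed into the rack with more than 25 N (contact force between tile and rack above 25 N).
It fails at once if the fingers touch the tall tile (contact force between the fingers and tile above 0.5 N).
It fails at once if a bystander is disturbed (distance of any of tile_short, tile_narrow from where it was at the start of the episode above 0.01 m or distance of any of jar, mug from where it was at the start of the episode above 0.015 m).
It also fails if it takes over 67 s, if anything falls off the work surface, if the arm or the gripper's body presses on something with over 40 N, if the wrist force passes 120 N, or if a joint passes its speed limit or range.

## Working session

There is one attempt and no reset: what is moved stays moved. The work goes in short steps, Python scripts to look and compute and a tool call to move; the robot and the scene stay as the last step left them, time stands still between calls to the robot, and variables do not carry over. Pictures are saved under pics/ and viewed, and the job is handed in when it is done.

Besides the shell and the picture viewer there is one more tool, called after "Emit:" as name(argument=value, ...) on one line, values as JSON. apply_moves: Moves the arm, as the interface text tells. Shifts and turns lie within -1 to 1; 1 stands for 12 cm of shift or 120 degrees of turn. Its arguments: {"type":"object","properties":{"dp":{"type":"array"},"twist":{"type":"array"},"jaw":{"type":"array"},"grip_force":{"type":"number"}},"required":["dp","twist","jaw"]}

```bash
ls; mkdir -p pics; cat > h.py <<'E'
import numpy as np, cv2
from scipy.spatial.transform import Rotation as Ro
from bench import r
def cloud(f, pose=None):
    z=f["z_map"];K=f["intrinsics"];v,u=np.mgrid[:z.shape[0],:z.shape[1]]
    P=np.stack([(u-K[0,2])*z/K[0,0],(v-K[1,2])*z/K[1,1],z],-1)
    if "R" in f: W=(P-f["t"])@f["R"]
    else:
        H=f["hand_eye"];P=P@H[:3,:3].T+H[:3,3]
        W=P@Ro.from_rotvec(pose["orientation"]).as_matrix().T+pose["tcp_pos"]
    W[z==0]=np.nan
    return W
def snap(n,tag):
    o=r.get_obs();f=r.grab_frame(n);W=cloud(f,o)
    cv2.imwrite(f"pics/{tag}.png",f["color"][:,:,::-1]);np.savez(f"{tag}.npz",W=W,c=f["color"],K=f["intrinsics"],**({k:f[k] for k in("R","t","hand_eye") if k in f}))
    return f,W
E
python3 - <<'E'
from h import *
for n in("scene","side","wrist"):
    f,W=snap(n,n+"0")
o=r.get_obs();print({k:np.round(v,3) for k,v in o.items()});print(f["hand_eye"],r.hold_point_z)
E
```

```text
pics
{'clock': np.float64(0.15), 'joints': array([ 1.081,  0.478,  0.022,  1.556, -0.011,  1.109, -0.083]), 'qvel': array([-0.002, -0.003, -0.001, -0.003,  0.003, -0.001, -0.001]), 'tau': array([ 2.0000e-03, -5.9693e+01,  1.6100e+00, -2.8149e+01,  1.3000e-02,
        6.0000e-03,  0.0000e+00]), 'tcp_pos': array([ 0.251, -0.626,  0.404]), 'orientation': array([-2.602e+00,  1.759e+00,  2.000e-03]), 'contact_force': array([0.017, 0.522, 0.033]), 'moment': array([-0.017,  0.051,  0.015]), 'grip_width': np.float64(0.085)}
[[ 9.99999192e-01 -3.38043717e-04 -1.22557437e-03 -2.95788227e-04]
 [ 6.87788885e-04  9.54598434e-01  2.97894877e-01 -7.56458047e-02]
 [ 1.06922988e-03 -2.97895479e-01  9.54597895e-01  2.95068499e-02]
 [ 0.00000000e+00  0.00000000e+00  0.00000000e+00  1.00000000e+00]] 0.1547
```

View pics/scene0.png

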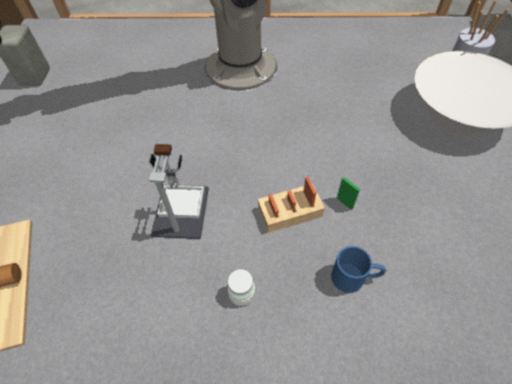

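View pics/side0.png

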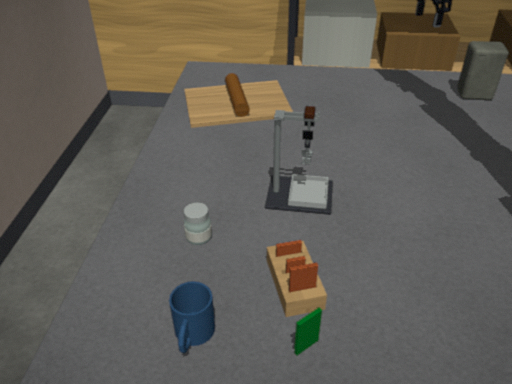

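View pics/wrist0.png

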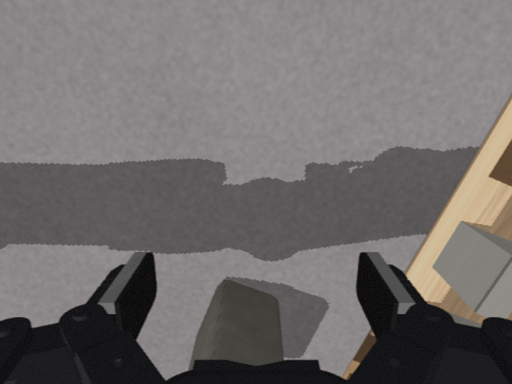

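The scene view shows the tongs at about (163,160) on the stand, the rack at (290,207) with the tall tile at its right end (310,192), and the green look-alike at (347,193). The jar is at (240,287) and the mug at (352,268). Next I'll measure poses.

```bash
python3 - <<'E'
import numpy as np,cv2
for n in("scene0","side0"):
    d=np.load(n+".npz");W=d["W"];c=d["c"]
    hsv=cv2.cvtColor(c,cv2.COLOR_RGB2HSV).astype(int)
    print(n, d["K"][0,0], "cam",-d["R"].T@d["t"])
    x,y,z=W[...,0],W[...,1],W[...,2]
    def st(name,m):
        p=W[m&np.isfinite(z)]
        if len(p)<4: print(name,len(p));return
        print(name,len(p),"med",np.round(np.median(p,0),4),"lo",np.round(np.percentile(p,3,0),4),"hi",np.round(np.percentile(p,97,0),4))
    ws=(x>.3)&(x<1.1)&(abs(y)<.6)
    red=ws&((hsv[...,0]<9)|(hsv[...,0]>172))&(hsv[...,1]>140)&(z>.015)
    nl,L=cv2.connectedComponents(red.astype(np.uint8))
    for i in range(1,nl):
        if (L==i).sum()>15: st(f"red px{np.round(np.argwhere(L==i).mean(0)[::-1])}",L==i)
    wood=ws&(abs(hsv[...,0]-16)<8)&(hsv[...,1]>60)&(z>.03)&(z<.045);st("racktop",wood)
    p=W[wood][:,:2];
    if len(p)>10: print(cv2.minAreaRect((p*1000).astype(np.float32)))
    st("green",ws&(abs(hsv[...,0]-60)<15)&(hsv[...,1]>120)&(z>.01))
    st("blue",ws&(abs(hsv[...,0]-108)<15)&(hsv[...,1]>120)&(z>.01))
    hi=ws&(z>.10)&(z<.3);st("high",hi)
    for a,b in((.10,.13),(.13,.16),(.16,.19),(.19,.205),(.205,.218),(.218,.235)):
        st(f"z{a}-{b}",hi&(z>a)&(z<b))
    dark=ws&(c.max(-1)<45)&(z<.02);st("base",dark)
    if dark.sum()>10: print(cv2.minAreaRect((W[dark&np.isfinite(z)][:,:2]*1000).astype(np.float32)))
    for s,(u,v,w,hh) in {"stand":(135,135,90,110),"rack":(240,170,90,65)}.items():
        if n=="scene0": cv2.imwrite(f"pics/{s}_crop.png",cv2.resize(c[v:v+hh,u:u+w,::-1],None,fx=6,fy=6,interpolation=cv2.INTER_CUBIC))
E
```

```text
scene0 381.1268873304807 cam [1.07108239 0.08467105 0.80398199]
red px[308. 184.] 38 med [0.5518 0.1822 0.0947] lo [0.5391 0.1783 0.0713] hi [0.5705 0.1905 0.0989]
red px[310. 195.] 40 med [0.571  0.1883 0.0715] lo [0.5481 0.1799 0.0537] hi [0.5814 0.195  0.0899]
red px[292. 202.] 24 med [0.5851 0.1463 0.0651] lo [0.5725 0.1403 0.0484] hi [0.5906 0.1497 0.0711]
racktop 1437 med [0.5854 0.1309 0.0392] lo [ 0.5357 -0.4622  0.0325] hi [0.7739 0.2123 0.0428]
((664.407470703125, -134.02639770507812), (78.9021987915039, 730.7152709960938), 18.35715103149414)
green 375 med [0.5487 0.2814 0.0546] lo [0.5326 0.266  0.0126] hi [0.5639 0.2963 0.0854]
blue 755 med [0.7459 0.2676 0.0552] lo [0.7083 0.2309 0.0134] hi [0.7759 0.3202 0.0853]
high 1030 med [ 0.5736 -0.1253  0.1966] lo [ 0.5547 -0.1535  0.1089] hi [ 0.6353 -0.0963  0.2287]
z0.1-0.13 144 med [ 0.5722 -0.1239  0.1187] lo [ 0.5597 -0.135   0.1009] hi [ 0.6355 -0.1138  0.1293]
z0.13-0.16 145 med [ 0.5679 -0.1242  0.1496] lo [ 0.5596 -0.1347  0.1316] hi [ 0.6357 -0.1113  0.1589]
z0.16-0.19 157 med [ 0.5723 -0.126   0.1768] lo [ 0.5542 -0.1
[... 1012 characters left out ...]
med [ 0.6228 -0.12    0.146 ] lo [ 0.5579 -0.1254  0.1308] hi [ 0.6335 -0.1114  0.158 ]
z0.16-0.19 183 med [ 0.5712 -0.1207  0.1807] lo [ 0.5531 -0.1519  0.1618] hi [ 0.6339 -0.0926  0.1889]
z0.19-0.205 103 med [ 0.5683 -0.1196  0.1957] lo [ 0.554  -0.126   0.1903] hi [ 0.6341 -0.0912  0.2028]
z0.205-0.218 327 med [ 0.5973 -0.1183  0.2146] lo [ 0.5453 -0.1386  0.2087] hi [ 0.6324 -0.111   0.2175]
z0.218-0.235 151 med [ 0.5623 -0.1141  0.2295] lo [ 0.5436 -0.1374  0.2187] hi [ 0.6074 -0.1057  0.2322]
base 34 med [ 0.6258 -0.0683  0.0091] lo [ 0.5059 -0.1785  0.0059] hi [ 0.6431 -0.0616  0.0136]
((598.3076171875, -93.08889770507812), (77.00557708740234, 182.88296508789062), 49.939205169677734)
```

View pics/stand_crop.png

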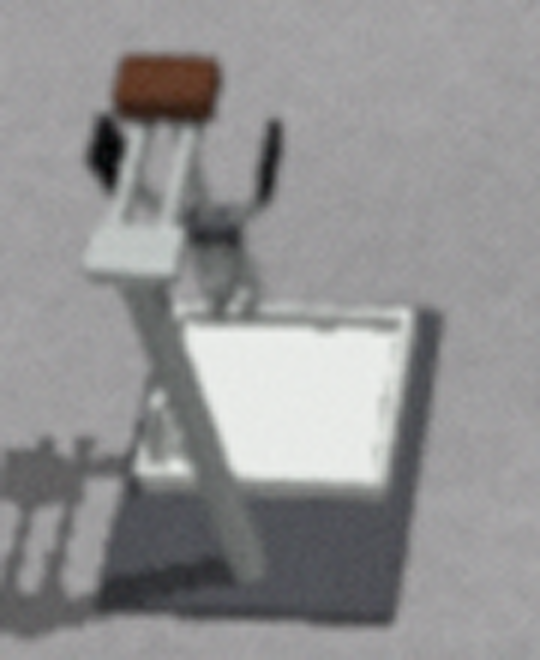

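View pics/rack_crop.png

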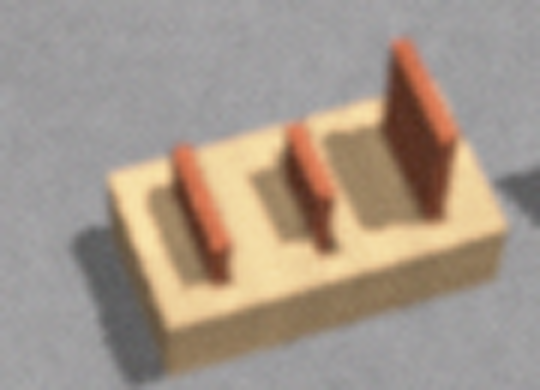

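```bash
cat >> h.py <<'E'
def yawR(a):  # tool down, tool x at world heading a
    return np.array([[np.cos(a),np.sin(a),0],[np.sin(a),-np.cos(a),0],[0,0,-1.]])
def goto(p,yaw,show=True):
    o=r.get_obs();A=Ro.from_rotvec(o["orientation"]).as_matrix()
    best=None
    for k in ([0] ):
        B=yawR(yaw);tw=Ro.from_matrix(A.T@B).as_rotvec()
    d=A.T@(np.array(p)-o["tcp_pos"])
    print("t",np.round(o["clock"],2),"tcp",np.round(o["tcp_pos"],4),"head",np.round(np.degrees(np.arctan2(A[1,0],A[0,0])),2),"tilt",np.round(np.degrees(np.arccos(-A[2,2])),2),
     "| dp(mm)",np.round(d*1000,1),"dp units",np.round(d/.12,4),"twist units",np.round(np.degrees(tw)/120,4),"F",np.round(o["contact_force"],1),"w",np.round(o["grip_width"],4),"j",np.round(o["joints"],2))
E
python3 - <<'E'
from h import *
for n in("scene0","side0"):
    d=np.load(n+".npz");W=d["W"];c=d["c"];x,y,z=np.moveaxis(W,-1,0)
    hsv=cv2.cvtColor(c,cv2.COLOR_RGB2HSV).astype(int)
    m=(x>.5)&(x<.68)&(y>.03)&(y<.25)&(z>.034)&(z<.046)&(hsv[...,1]>50)
    p=W[m]
    (c0,s,a)=cv2.minAreaRect((p[:,:2]*1000).astype(np.float32));print(n,len(p),np.round(c0,1),np.round(s,1),a,np.median(p[:,2]))
    yr=np.radians(a);
    m=(x>.5)&(x<.68)&(y>.12)&(y<.25)&(z>.075)&(z<.105);p=W[m];print("tall",len(p),p.mean(0),p[:,2].max(),cv2.minAreaRect((p[:,:2]*1000).astype(np.float32)))
    m=(x>.62)&(x<.66)&(abs(y+.12)<.02)&(z>.02)&(z<.2);print("post",np.median(W[m],0))
goto((.45,-.124,.45),np.pi/2)
goto((.45,-.124,.45),-np.pi/2)
E
```

```text
scene0 1253 [571.8 144.6] [ 78.  143.3] 19.027851104736328 0.039319817662713176
tall 135 [0.56039708 0.1863559  0.09033104] 0.09944930713617432 ((557.6192626953125, 187.04464721679688), (49.69462585449219, 8.930889129638672), 19.517780303955078)
post [ 0.63396871 -0.12529569  0.1230701 ]
side0 1388 [571.2 145.9] [ 76.8 144.2] 19.11933135986328 0.04140285980113764
tall 350 [0.55690624 0.19069007 0.08989309] 0.10134428423508514 ((556.8619995117188, 188.80091857910156), (49.96208572387695, 11.309837341308594), 18.84102439880371)
post [ 0.62833982 -0.12216943  0.11316676]
t 0.15 tcp [ 0.2514 -0.6262  0.404 ] head -68.12 tilt 0.08 | dp(mm) [-392.1 -371.4  -45.5] dp units [-3.2676 -3.0949 -0.3795] twist units [-9.0000e-04  3.0000e-04 -1.3177e+00] F [0.  0.5 0. ] w 0.0853 j [ 1.08  0.48  0.02  1.56 -0.01  1.11 -0.08]
t 0.15 tcp [ 0.2514 -0.6262  0.404 ] head -68.12 tilt 0.08 | dp(mm) [-392.1 -371.4  -45.5] dp units [-3.2676 -3.0949 -0.3795] twist units [0.0002 0.0006 0.1823] F [0.  0.5 0. ] w 0.0853 j [ 1.08  0.48  0.02  1.56 -0.01  1.11 -0.08]
```

Emit:
apply_moves(dp=[[0,0,-0.2],[0,0,-0.2],[0,0,-0.2],[0,0,-0.05]], twist=[[0,0,0.06],[0,0,0.06],[0,0,0.06],[0,0,0]], jaw=[0,0,0,0])

```text
clock: 0.55
tcp_pos: [0.2511, -0.6258, 0.4804]
orientation: [-2.21, 2.229, 0.014]
contact_force: [-0.2, -0.2, 0.4]
grip_width: 0.0849
```

```bash
python3 - <<'E'
from h import *
goto((.555,-.124,.48),-np.pi/2)
E
```

```text
t 0.55 tcp [ 0.2511 -0.6258  0.4804] head -90.49 tilt 0.53 | dp(mm) [-504.4 -299.6    3.4] dp units [-4.2029 -2.4965  0.0287] twist units [ 0.0019  0.004  -0.0041] F [-0.2 -0.2  0.4] w 0.0849 j [ 1.02  0.43  0.11  1.47 -0.05  1.26 -0.44]
```

Emit:
apply_moves(dp=[[-0.3,-0.178,0],[-0.3,-0.178,0],[-0.3,-0.178,0],[-0.3,-0.178,0],[-0.3,-0.178,0],[-0.3,-0.178,0],[-0.3,-0.178,0],[-0.3,-0.178,0],[-0.3,-0.178,0],[-0.3,-0.178,0],[-0.3,-0.178,0],[-0.3,-0.178,0],[-0.3,-0.178,0]], twist=[[0,0,0],[0,0,0],[0,0,0],[0,0,0],[0,0,0],[0,0,0],[0,0,0],[0,0,0],[0,0,0],[0,0,0],[0,0,0],[0,0,0],[0,0,0]], jaw=[0,0,0,0,0,0,0,0,0,0,0,0,0])

```text
clock: 1.85
tcp_pos: [0.5268, -0.1409, 0.4693]
orientation: [2.249, -2.184, -0.031]
contact_force: [0.7, 0.4, -0.1]
grip_width: 0.0852
```

```bash
python3 - <<'E'
from h import *
goto((.555,-.124,.48),-np.pi/2)
E
```

```text
t 1.85 tcp [ 0.5268 -0.1409  0.4693] head -88.33 tilt 1.18 | dp(mm) [-16.2 -28.5 -11. ] dp units [-0.1348 -0.2375 -0.0919] twist units [0.0087 0.0046 0.014 ] F [ 0.7  0.4 -0.1] w 0.0852 j [ 0.32  0.22 -0.2   1.77  0.04  1.17 -1.44]
```

Emit:
apply_moves(dp=[[-0.135,-0.2375,-0.092],[0,0,0]], twist=[[0.0087,0.0046,0.014],[0,0,0]], jaw=[0,0])

```text
clock: 2.05
tcp_pos: [0.5575, -0.1158, 0.4782]
orientation: [-2.239, 2.201, 0.005]
contact_force: [-0.1, 0.4, 0.5]
grip_width: 0.0852
```

```bash
python3 - <<'E'
from h import *
goto((.555,-.124,.48),-np.pi/2)
snap("wrist","w1")
E
```

```text
t 2.05 tcp [ 0.5575 -0.1158  0.4782] head -89.01 tilt 0.2 | dp(mm) [ 8.2  2.6 -1.9] dp units [ 0.0679  0.0217 -0.0155] twist units [0.0004 0.0016 0.0083] F [-0.1  0.4  0.5] w 0.0852 j [ 0.28  0.25 -0.22  1.71  0.06  1.19 -1.51]
```

View pics/w1.png

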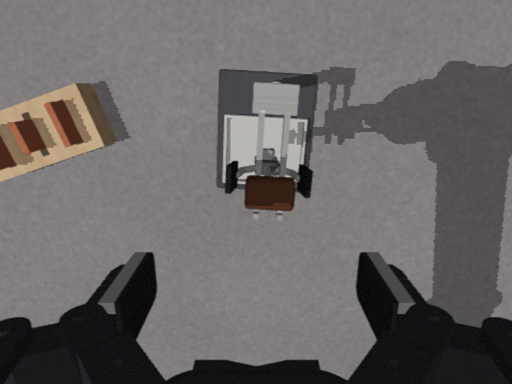

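The wrist view shows the knob at (270,193), the prongs running up to the post block at (275,97), and the handles at (231,177) and (305,182). I'll fit these.

```bash
python3 - <<'E'
import numpy as np,cv2
d=np.load("w1.npz");W=d["W"];c=d["c"];x,y,z=np.moveaxis(W,-1,0)
hsv=cv2.cvtColor(c,cv2.COLOR_RGB2HSV).astype(int)
u=np.mgrid[:384,:512][1];v=np.mgrid[:384,:512][0]
roi=(v<225)&(u>200)&(u<340)
def rect(n,m):
    p=W[m&roi&np.isfinite(z)];q=cv2.minAreaRect((p[:,:2]*1000).astype(np.float32));print(n,len(p),np.round(q[0],1),np.round(q[1],1),round(q[2],2),"z",np.round(np.percentile(p[:,2],[5,50,95]),4),"lo",np.round(p.min(0),4),"hi",np.round(p.max(0),4))
rect("knob",(z>.222)&(z<.24))
rect("knob red",(hsv[...,1]>120)&(z>.222))
rect("prongs",(z>.21)&(z<.2185)&(hsv[...,1]<80)&(x<.62))
rect("block",(z>.205)&(z<.222)&(x>.59)&(hsv[...,1]<80))
dk=(c.max(-1)<40)&(z>.15)&(z<.22)
rect("handL",dk&(u<262));rect("handR",dk&(u>280))
rect("base",(z>.004)&(z<.03))
rect("tray",(c.min(-1)>150)&(z<.03))
E
```

```text
knob 1630 [ 558.4 -123.8] [33.9 27.8] 87.55 z [0.2264 0.23   0.2312] lo [ 0.5448 -0.141   0.2221] hi [ 0.5728 -0.1071  0.2324]
knob red 1491 [ 561.8 -123.5] [32.1 20.8] 87.34 z [0.2267 0.2301 0.2312] lo [ 0.5513 -0.1398  0.2221] hi [ 0.5728 -0.1071  0.2324]
prongs 1300 [ 579.8 -126.3] [29.7 80.3] 89.85 z [0.2149 0.2162 0.2174] lo [ 0.5396 -0.1412  0.2102] hi [ 0.62   -0.1115  0.2183]
block 1891 [ 611.8 -126.2] [30.  43.3] 88.93 z [0.215  0.2162 0.2173] lo [ 0.5901 -0.1415  0.2078] hi [ 0.6334 -0.1114  0.2184]
handL 289 [562.8 -94.9] [ 7.9 21.2] 86.78 z [0.1837 0.1964 0.1983] lo [ 0.5523 -0.0991  0.1813] hi [ 0.5735 -0.0907  0.1994]
handR 355 [ 560.4 -151.9] [ 7.6 21.2] 87.49 z [0.1801 0.1934 0.1981] lo [ 0.5499 -0.1558  0.1772] hi [ 0.571  -0.1479  0.1992]
base 6959 [ 587.7 -132. ] [165.3 273. ] 85.55 z [0.0099 0.0125 0.0249] lo [ 0.4509 -0.2165  0.004 ] hi [ 0.7195 -0.0438  0.0279]
tray 2647 [ 551.  -122.4] [101.3  84.6] 87.83 z [0.013  0.0145 0.0256] lo [ 0.5097 -0.1741  0.0094] hi [ 0.5949 -0.0709  0.0279]
```

```bash
python3 - <<'E'
from h import *
goto((.5615,-.1235,.415),np.radians(-92.4))
E
```

```text
t 2.1 tcp [ 0.5559 -0.1171  0.477 ] head -89.07 tilt 0.31 | dp(mm) [ 6.7 -5.8 62. ] dp units [ 0.0554 -0.0482  0.5164] twist units [0.0022 0.0015 0.0277] F [-1.3  0.5 -0.4] w 0.0853 j [ 0.28  0.25 -0.22  1.71  0.05  1.19 -1.51]
```

Emit:
apply_moves(dp=[[0.028,-0.024,0.17],[0.028,-0.024,0.17],[0,0,0.17],[0,0,0]], twist=[[0.002,0.0015,0.014],[0,0,0.014],[0,0,0],[0,0,0]], jaw=[0,0,0,0])

```text
clock: 2.5
tcp_pos: [0.5585, -0.1275, 0.4109]
orientation: [2.175, -2.26, -0.004]
contact_force: [-0.1, -0.1, 0.7]
grip_width: 0.0857
```

```bash
python3 - <<'E'
from h import *
goto((.5615,-.1235,.415),np.radians(-92.4))
E
```

```text
t 2.5 tcp [ 0.5585 -0.1275  0.4109] head -92.18 tilt 0.33 | dp(mm) [-4.1 -2.9 -4.1] dp units [-0.0346 -0.0238 -0.034 ] twist units [ 0.0026 -0.0009  0.0018] F [-0.1 -0.1  0.7] w 0.0857 j [ 0.28  0.31 -0.2   1.79  0.07  1.05 -1.56]
```

Emit:
apply_moves(dp=[[-0.035,-0.024,-0.03],[0,0,0]], twist=[[0.0026,-0.001,0.002],[0,0,0]], jaw=[0,0])

```text
clock: 2.7
tcp_pos: [0.5609, -0.1248, 0.415]
orientation: [2.173, -2.268, -0.001]
contact_force: [-0.3, -0.6, -0.1]
grip_width: 0.0853
```

```bash
python3 - <<'E'
from h import *
for i in range(3):
  goto((.5615,-.1235,.415),np.radians(-92.4)); f,W=snap("wrist",f"w2{i}")
x,y,z=np.moveaxis(W,-1,0);c=f["color"]
hsv=cv2.cvtColor(c,cv2.COLOR_RGB2HSV).astype(int)
m=(hsv[...,1]>120)&(z>.222)&(z<.24)&(abs(x-.56)<.04)&(abs(y+.124)<.04);p=W[m];print(p.min(0),p.max(0),cv2.minAreaRect((p[:,:2]*1000).astype(np.float32)),np.median(p[:,2]))
E
```

```text
t 2.7 tcp [ 0.5609 -0.1248  0.415 ] head -92.45 tilt 0.05 | dp(mm) [-1.3 -0.6  0. ] dp units [-0.011  -0.0048  0.0004] twist units [ 0.0004  0.     -0.0004] F [-0.3 -0.6 -0.1] w 0.0853 j [ 0.27  0.31 -0.2   1.78  0.07  1.06 -1.57]
t 2.75 tcp [ 0.5607 -0.1252  0.4151] head -92.47 tilt 0.06 | dp(mm) [-1.8 -0.7  0.1] dp units [-0.0148 -0.0056  0.0009] twist units [ 0.0004 -0.0003 -0.0006] F [-0.1 -0.3  0.4] w 0.0854 j [ 0.27  0.31 -0.2   1.78  0.07  1.06 -1.57]
t 2.8 tcp [ 0.5607 -0.1252  0.4151] head -92.48 tilt 0.06 | dp(mm) [-1.8 -0.7  0.1] dp units [-0.0147 -0.0057  0.0006] twist units [ 0.0004 -0.0003 -0.0007] F [-0.2 -0.4  0.4] w 0.0851 j [ 0.27  0.31 -0.2   1.78  0.07  1.06 -1.57]
[ 0.5507169  -0.14007965  0.22202994] [ 0.57296231 -0.10697748  0.23257779] ((562.1334228515625, -123.47090148925781), (32.626434326171875, 21.534761428833008), 86.90392303466797) 0.23006077509282713
```

View pics/w22.png

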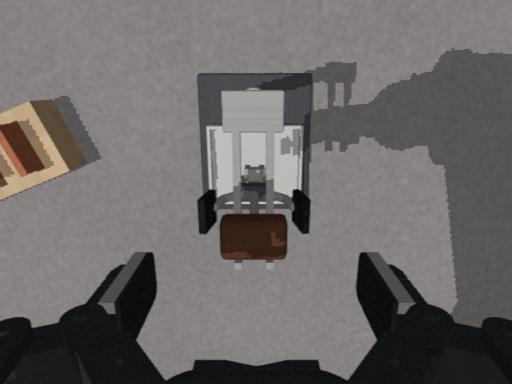

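The knob at (253,236) is centred between the fingers, so I'll descend.

Emit:
apply_moves(dp=[[-0.014,-0.008,0.15],[0,0,0.15],[0,0,0.12],[0,0,0.1],[0,0,0]], twist=[[0,0,0],[0,0,0],[0,0,0],[0,0,0],[0,0,0]], jaw=[0,0,0,0,0])

```text
clock: 3.35
tcp_pos: [0.5631, -0.1237, 0.3548]
orientation: [-2.171, 2.265, -0.01]
contact_force: [-0.1, 0.2, 0.7]
grip_width: 0.0852
```

```bash
python3 - <<'E'
from h import *
goto((.562,-.1235,.340),np.radians(-92.4))
snap("side","s3");f,W=snap("wrist","w3")
c=cv2.imread("pics/s3.png")[80:200,250:370];cv2.imwrite("pics/s3c.png",cv2.resize(c,None,fx=5,fy=5))
E
```

```text
t 3.35 tcp [ 0.5631 -0.1237  0.3548] head -92.42 tilt 0.44 | dp(mm) [-0.2  1.2 14.8] dp units [-0.0016  0.0103  0.1232] twist units [-0.0035 -0.0009 -0.0002] F [-0.1  0.2  0.7] w 0.0852 j [ 0.27  0.38 -0.2   1.84  0.09  0.93 -1.59]
```

View pics/s3c.png

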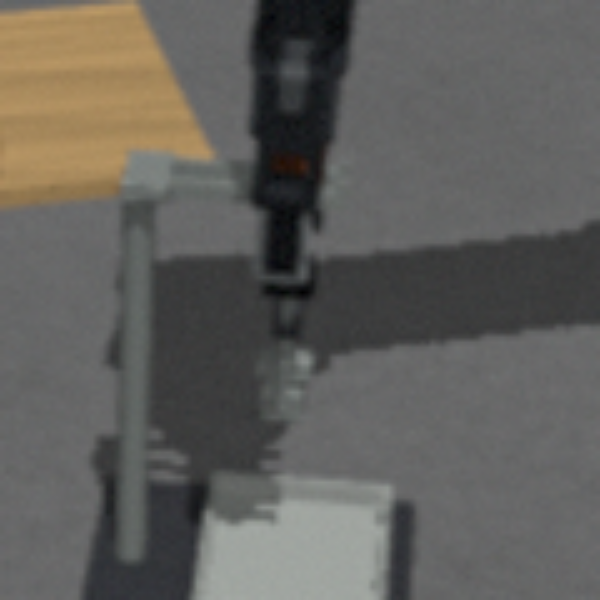

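View pics/w3.png

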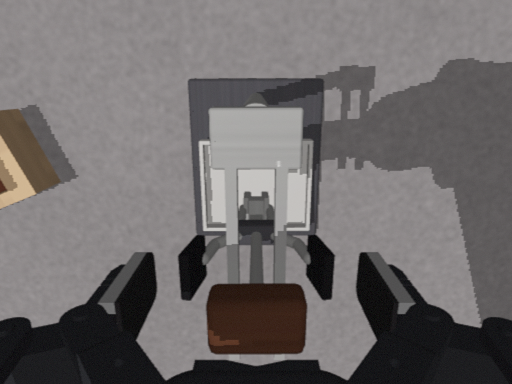

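Emit:
apply_moves(dp=[[0,0.01,0.11],[0,0,0]], twist=[[-0.0035,-0.001,0],[0,0,0]], jaw=[0,0])

```text
clock: 3.65
tcp_pos: [0.5631, -0.1238, 0.3438]
orientation: [-2.172, 2.266, -0.006]
contact_force: [-0.3, 0.3, -0.3]
grip_width: 0.0853
```

```bash
python3 - <<'E'
from h import *
goto((.562,-.1235,.341),np.radians(-92.4))
E
```

```text
t 3.65 tcp [ 0.5631 -0.1238  0.3438] head -92.43 tilt 0.27 | dp(mm) [-0.3  1.1  2.8] dp units [-0.0023  0.0091  0.0232] twist units [-0.0023 -0.0001 -0.0003] F [-0.3  0.3 -0.3] w 0.0853 j [ 0.27  0.39 -0.2   1.85  0.1   0.91 -1.59]
```

Emit:
apply_moves(dp=[[0,0.009,0.018],[0,0,0],[0,0,0],[0,0,0],[0,0,0],[0,0,0],[0,0,0],[0,0,0]], twist=[[-0.002,0,0],[0,0,0],[0,0,0],[0,0,0],[0,0,0],[0,0,0],[0,0,0],[0,0,0]], jaw=[0,40,70,100,150,200,255,255], grip_force=30)

```text
clock: 4.45
tcp_pos: [0.5636, -0.1239, 0.3466]
orientation: [-2.171, 2.265, -0.01]
contact_force: [-0.0, -0.5, -1.6]
grip_width: 0.0446
```

```bash
python3 - <<'E'
from h import *
goto((.562,-.1235,.341),np.radians(-92.4))
snap("side","s4");f,W=snap("wrist","w4")
c=cv2.imread("pics/s4.png")[80:200,250:370];cv2.imwrite("pics/s4c.png",cv2.resize(c,None,fx=5,fy=5))
E
```

```text
t 4.45 tcp [ 0.5636 -0.1239  0.3466] head -92.44 tilt 0.43 | dp(mm) [-0.3  1.6  5.6] dp units [-0.0029  0.0134  0.0469] twist units [-0.0036 -0.0006 -0.0003] F [-0.  -0.5 -1.6] w 0.0446 j [ 0.27  0.39 -0.2   1.84  0.1   0.91 -1.59]
```

View pics/s4c.png

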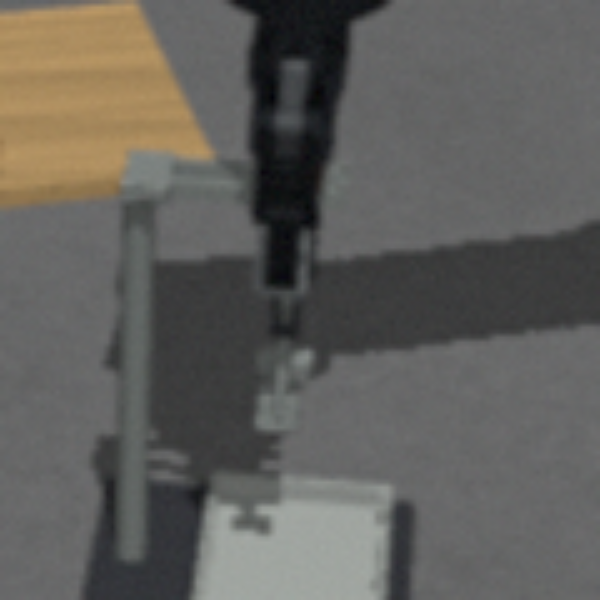

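View pics/w4.png

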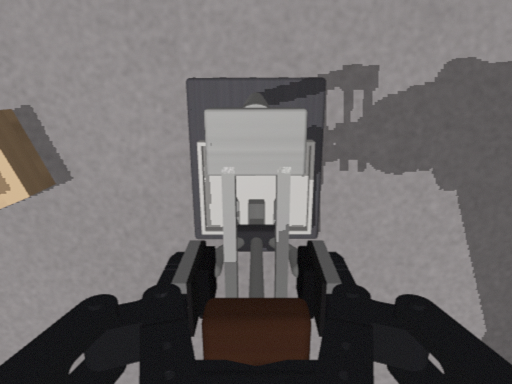

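Emit:
apply_moves(dp=[[0,0,-0.04],[0,0,-0.04],[0,0,0]], twist=[[-0.003,0,0],[0,0,0],[0,0,0]], jaw=[255,255,255])

```text
clock: 4.85
tcp_pos: [0.5634, -0.1239, 0.3563]
orientation: [2.173, -2.267, 0.0]
contact_force: [0.5, 0.3, -2.0]
grip_width: 0.0451
```

```bash
python3 - <<'E'
from h import *
goto((.562,-.1235,.356),np.radians(-92.4))
snap("side","s5");
c=cv2.imread("pics/s5.png")[80:200,250:370];cv2.imwrite("pics/s5c.png",cv2.resize(c,None,fx=5,fy=5))
E
```

```text
t 4.85 tcp [ 0.5634 -0.1239  0.3563] head -92.44 tilt 0.08 | dp(mm) [-0.3  1.4  0.3] dp units [-0.0027  0.0116  0.0026] twist units [ 0.0004 -0.0005 -0.0004] F [ 0.5  0.3 -2. ] w 0.0451 j [ 0.27  0.38 -0.2   1.83  0.09  0.94 -1.59]
```

View pics/s5c.png

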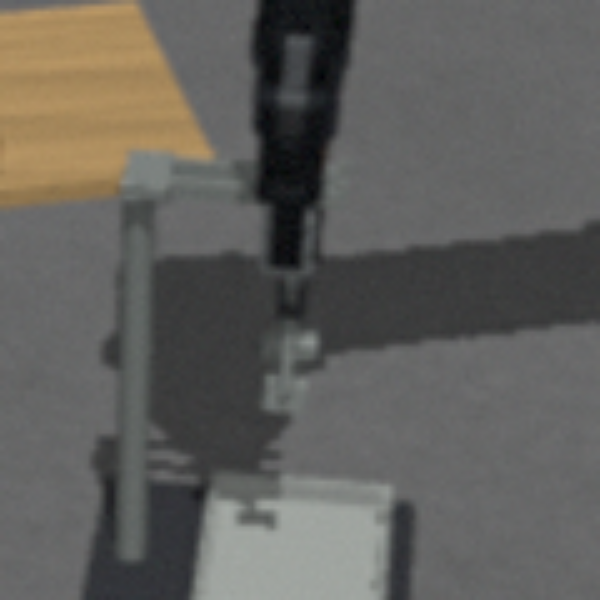

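The tongs rose about 10 mm and the force shows their weight. Next I'll slide them out of the fork.

Emit:
apply_moves(dp=[[0,0.1,0],[0,0.2,0],[0,0.2,0],[0,0.2,0],[0,0.1,0],[0,0,0]], twist=[[0,0,0],[0,0,0],[0,0,0],[0,0,0],[0,0,0],[0,0,0]], jaw=[255,255,255,255,255,255])

```text
clock: 5.5
tcp_pos: [0.4604, -0.1194, 0.3552]
orientation: [2.171, -2.266, -0.002]
contact_force: [0.9, -0.7, -1.1]
grip_width: 0.0447
```

```bash
python3 - <<'E'
from h import *
goto((.48,-.12,.42),np.radians(-71))
snap("side","s6");snap("scene","c6");snap("wrist","w6")
c=cv2.imread("pics/s6.png")[80:200,250:370];cv2.imwrite("pics/s6c.png",cv2.resize(c,None,fx=5,fy=5))
E
```

```text
t 5.5 tcp [ 0.4604 -0.1194  0.3552] head -92.45 tilt 0.19 | dp(mm) [ -0.1 -19.4 -64.9] dp units [-0.001  -0.1618 -0.5408] twist units [ 0.0015 -0.0002 -0.1788] F [ 0.9 -0.7 -1.1] w 0.0447 j [ 0.31  0.22 -0.21  2.06  0.06  0.87 -1.55]
```

View pics/s6c.png

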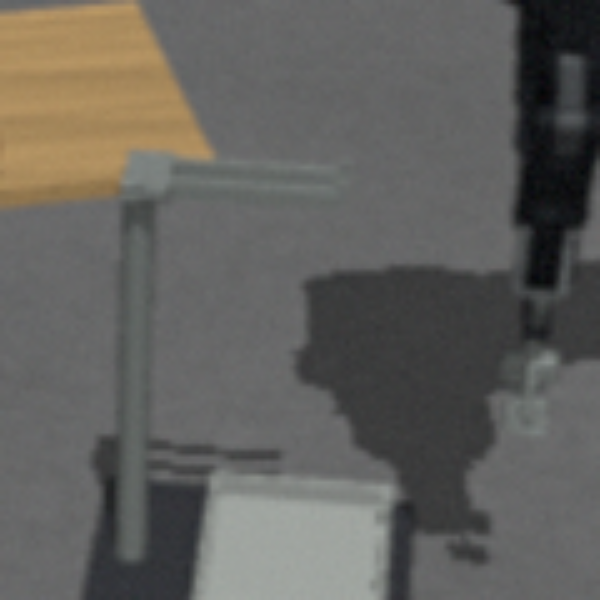

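View pics/w6.png

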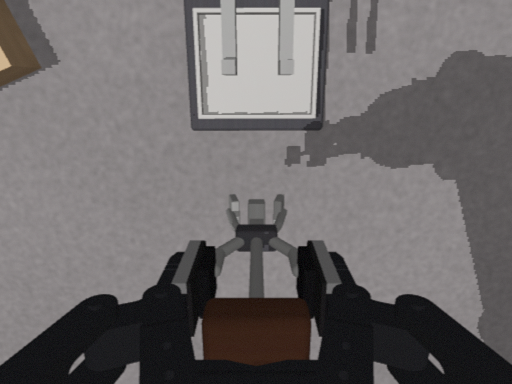

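The tongs are out. The wrist view shows the open jaws at (235,208) and (278,208), the stop at (256,211) and the fork tips at (229,66) and (286,66). I'll measure the tongs in the tool frame and the fork.

```bash
python3 - <<'E'
from h import *
d=np.load("w6.npz");W=d["W"];c=d["c"];o=r.get_obs()
A=Ro.from_rotvec(o["orientation"]).as_matrix();T=(W-o["tcp_pos"])@A
def s(n,v0,v1,u0,u1,Q,lo,hi,k=2):
    q=Q[v0:v1,u0:u1].reshape(-1,3);q=q[np.isfinite(q[:,2])&(q[:,k]>lo)&(q[:,k]<hi)];print(n,len(q),np.round(np.median(q,0),4),"lo",np.round(np.percentile(q,3,0),4),"hi",np.round(np.percentile(q,97,0),4))
s("knob tool",295,365,200,312,T,.1,.135)
s("stop tool",198,225,245,268,T,.1,.25)
s("hubtool",226,250,236,277,T,.1,.25)
s("jawL",190,215,225,242,T,.1,.25); s("jawR",190,215,270,287,T,.1,.25)
s("fork L tip",55,76,218,240,W,.2,.23); s("fork R tip",55,76,276,298,W,.2,.23)
s("fork L",0,55,218,240,W,.2,.23); s("fork R",0,55,276,298,W,.2,.23)
print(np.round(T[200:256:5,256],4))
E
```

```text
knob tool 6752 [-1.000e-04 -4.100e-03  1.164e-01] lo [-0.0154 -0.0077  0.115 ] hi [0.0155 0.007  0.1266]
stop tool 443 [ 0.0004 -0.0033  0.2179] lo [-0.0044 -0.0081  0.2024] hi [0.005  0.0016 0.2257]
hubtool 980 [-0.0002  0.0009  0.1919] lo [-0.01   -0.0024  0.1813] hi [0.0096 0.0074 0.199 ]
jawL 227 [-0.0145 -0.0011  0.232 ] lo [-0.0183 -0.0051  0.228 ] hi [-0.0108  0.0034  0.2451]
jawR 224 [ 0.0146 -0.0013  0.2319] lo [ 0.011  -0.0051  0.2268] hi [0.0183 0.0032 0.245 ]
fork L tip 315 [ 0.5429 -0.115   0.2198] lo [ 0.5404 -0.1168  0.2097] hi [ 0.5458 -0.1129  0.2213]
fork R tip 327 [ 0.5422 -0.1313  0.2197] lo [ 0.5397 -0.1336  0.2093] hi [ 0.545  -0.1296  0.2212]
fork L 836 [ 0.5535 -0.1153  0.2163] lo [ 0.5464 -0.1173  0.2112] hi [ 0.5601 -0.1132  0.2176]
fork R 846 [ 0.5528 -0.1319  0.2162] lo [ 0.5457 -0.1339  0.2112] hi [ 0.5594 -0.1299  0.2177]
[[-2.000e-04 -8.100e-03  2.241e-01]
 [-2.000e-04 -7.300e-03  2.176e-01]
 [-2.000e-04 -3.900e-03  2.184e-01]
 [-2.000e-04 -1.200e-03  2.172e-01]
 [-2.000e-04  6.000e-04  2.140e-01]
 [-2.000e-04 -1.900e-03  2.009e-01]
 [-2.000e-04 -2.500e-03  1.929e-01]
 [-2.000e-04 -6.000e-04  1.909e-01]
 [-2.000e-04  9.000e-04  1.882e-01]
 [-2.000e-04  7.000e-04  1.823e-01]
 [-2.000e-04  6.000e-04  1.767e-01]
 [-2.000e-04  8.000e-04  1.721e-01]]
```

Emit:
apply_moves(dp=[[0,0,-0.18],[0,0,-0.18],[0,0,-0.18],[0,0,0]], twist=[[0,0,-0.058],[0,0,-0.06],[0,0,-0.06],[0,0,0]], jaw=[255,255,255,255])

```text
clock: 6.05
tcp_pos: [0.4671, -0.1189, 0.4223]
orientation: [-2.57, 1.805, -0.0]
contact_force: [0.2, 0.4, -2.3]
grip_width: 0.045
```

```bash
python3 - <<'E'
from h import *
goto((.560,.187,.42),np.radians(-71))
E
```

```text
t 6.05 tcp [ 0.4671 -0.1189  0.4223] head -70.16 tilt 0.06 | dp(mm) [-256.2 -191.2    2.5] dp units [-2.1348 -1.5932  0.0212] twist units [-0.0005  0.0002  0.007 ] F [ 0.2  0.4 -2.3] w 0.045 j [ 0.36  0.15 -0.27  1.97  0.05  1.02 -1.15]
```

Emit:
apply_moves(dp=[[-0.15,-0.11,0],[-0.25,-0.187,0],[-0.25,-0.187,0],[-0.25,-0.187,0],[-0.25,-0.187,0],[-0.25,-0.187,0],[-0.25,-0.187,0],[-0.25,-0.187,0],[-0.12,-0.09,0],[0,0,0]], twist=[[0,0,0.007],[0,0,0],[0,0,0],[0,0,0],[0,0,0],[0,0,0],[0,0,0],[0,0,0],[0,0,0],[0,0,0]], jaw=[255,255,255,255,255,255,255,255,255,255])

```text
clock: 7.05
tcp_pos: [0.5724, 0.1795, 0.4126]
orientation: [-2.525, 1.866, 0.009]
contact_force: [-0.9, -0.9, -1.6]
grip_width: 0.0452
```

```bash
python3 - <<'E'
from h import *
goto((.560,.187,.42),np.radians(-71))
snap("wrist","w7")
E
```

```text
t 7.05 tcp [0.5724 0.1795 0.4126] head -72.94 tilt 0.33 | dp(mm) [-10.8   9.7  -7.3] dp units [-0.0901  0.0809 -0.0607] twist units [ 0.0008  0.0027 -0.0162] F [-0.9 -0.9 -1.6] w 0.0452 j [-0.09  0.38 -0.41  1.71  0.16  1.09 -1.82]
```

View pics/w7.png

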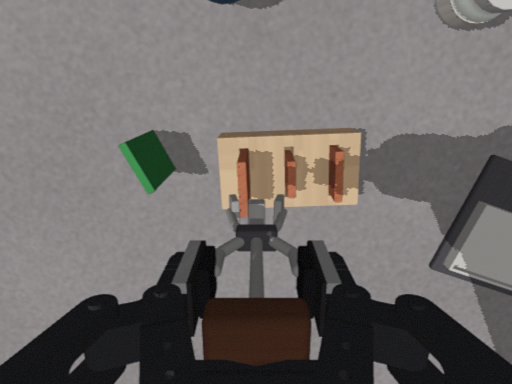

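The wrist view has the tall tile at (243,182), partly behind the left jaw. I'll measure the rack and tile in world and tool coordinates.

```bash
cat > tile.py <<'E'
from h import *
def fit(tag):
    d=np.load(tag+".npz");W=d["W"];c=d["c"];o=r.get_obs()
    A=Ro.from_rotvec(o["orientation"]).as_matrix();x,y,z=np.moveaxis(W,-1,0)
    hsv=cv2.cvtColor(c,cv2.COLOR_RGB2HSV).astype(int)
    reg=(x>.48)&(x<.68)&(y>.04)&(y<.26)
    m=reg&(hsv[...,1]>50)&(z>.034)&(z<.046);q=cv2.minAreaRect((W[m][:,:2]*1000).astype(np.float32));print("rack",m.sum(),np.round(q[0],1),np.round(q[1],1),round(q[2],2),np.median(z[m]))
    m=reg&(hsv[...,1]>110)&(z>.094)&(z<.103);m=cv2.morphologyEx(m.astype(np.uint8),cv2.MORPH_OPEN,np.ones((2,2)))>0
    p=W[m];q=cv2.minAreaRect((p[:,:2]*1000).astype(np.float32));print("tile top",len(p),np.round(q[0],1),np.round(q[1],1),round(q[2],2),"z",np.percentile(p[:,2],[5,50,95]))
    T=(p-o["tcp_pos"])@A;q=cv2.minAreaRect((T[:,:2]*1000).astype(np.float32));print("  in tool",np.round(q[0],1),np.round(q[1],1),round(q[2],2),"x lo/hi",np.percentile(T[:,0],[2,50,98]).round(4),"y lo/hi",np.percentile(T[:,1],[1,50,99]).round(4),"z",np.median(T[:,2]).round(4))
    return m
if __name__=="__main__":
    import sys;fit(sys.argv[1])
E
python3 tile.py w7
```

```text
rack 7792 [570.1 146.1] [ 75.7 142.6] 19.26 0.04124215535371015
tile top 499 [536.3 184.2] [89.1  7.1] 15.66 z [nan nan nan]
  in tool [-13.2  31.7] [ 7.6 88.7] 3.99 x lo/hi [nan nan nan] y lo/hi [nan nan nan] z nan
```

```bash
python3 - <<'E'
from h import *
goto((.5593,.1897,.395),np.radians(-70.8))
E
```

```text
t 7.1 tcp [0.5721 0.1782 0.4124] head -72.99 tilt 0.31 | dp(mm) [-14.7   8.9  17.5] dp units [-0.1221  0.0739  0.146 ] twist units [ 0.0012  0.0023 -0.0182] F [-0.   0.2 -1.6] w 0.0449 j [-0.09  0.38 -0.41  1.71  0.16  1.09 -1.82]
```

Emit:
apply_moves(dp=[[-0.06,0.037,0.07],[-0.06,0.037,0.07],[0,0,0],[0,0,0]], twist=[[0.001,0.002,-0.018],[0,0,0],[0,0,0],[0,0,0]], jaw=[255,255,255,255])

```text
clock: 7.5
tcp_pos: [0.5577, 0.1859, 0.392]
orientation: [2.553, -1.823, -0.002]
contact_force: [-0.4, -0.3, -1.4]
grip_width: 0.0449
```

```bash
python3 - <<'E'
from h import *
goto((.5593,.1897,.395),np.radians(-70.8))
E
```

```text
t 7.5 tcp [0.5577 0.1859 0.392 ] head -71.04 tilt 0.27 | dp(mm) [-3.  -2.7 -3. ] dp units [-0.0253 -0.0227 -0.0252] twist units [ 0.0021 -0.0008 -0.002 ] F [-0.4 -0.3 -1.4] w 0.0449 j [-0.1   0.38 -0.42  1.76  0.18  1.04 -1.82]
```

Emit:
apply_moves(dp=[[-0.028,-0.023,0],[0,0,0],[0,0,0]], twist=[[0.002,-0.001,-0.002],[0,0,0],[0,0,0]], jaw=[255,255,255])

```text
clock: 7.8
tcp_pos: [0.5597, 0.1889, 0.3926]
orientation: [-2.558, 1.822, -0.002]
contact_force: [0.6, -0.3, -1.6]
grip_width: 0.0449
```

```bash
python3 - <<'E'
from h import *
goto((.5593,.1897,.395),np.radians(-70.8))
for n,t in(("wrist","w8"),("side","s8"),("scene","c8")): snap(n,t)
c=cv2.imread("pics/s8.png")[150:330,220:380];cv2.imwrite("pics/s8c.png",cv2.resize(c,None,fx=3.3,fy=3.3))
c=cv2.imread("pics/c8.png")[120:240,240:380];cv2.imwrite("pics/c8c.png",cv2.resize(c,None,fx=5,fy=5))
E
python3 tile.py w8
```

```text
t 7.8 tcp [0.5597 0.1889 0.3926] head -70.93 tilt 0.08 | dp(mm) [-0.9  0.1 -2.4] dp units [-0.0074  0.0008 -0.0198] twist units [-0.0007 -0.0002 -0.0011] F [ 0.6 -0.3 -1.6] w 0.0449 j [-0.1   0.38 -0.42  1.75  0.18  1.04 -1.82]
rack 8915 [570.1 146.2] [ 75.6 142.3] 19.23 0.04124136707688786
tile top 415 [554.  187.5] [53.3  8. ] 19.31 z [0.01914579 0.09819651 0.09960751]
  in tool [-0.4  6.1] [53.3  8. ] 89.78 x lo/hi [-0.0044 -0.0004  0.0036] y lo/hi [-0.0203 -0.0032  0.0312] z 0.2944
```

View pics/w8.png

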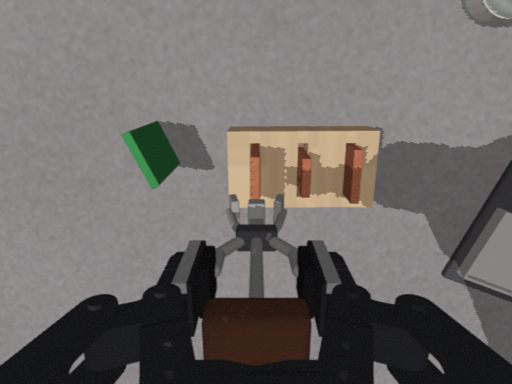

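View pics/s8c.png

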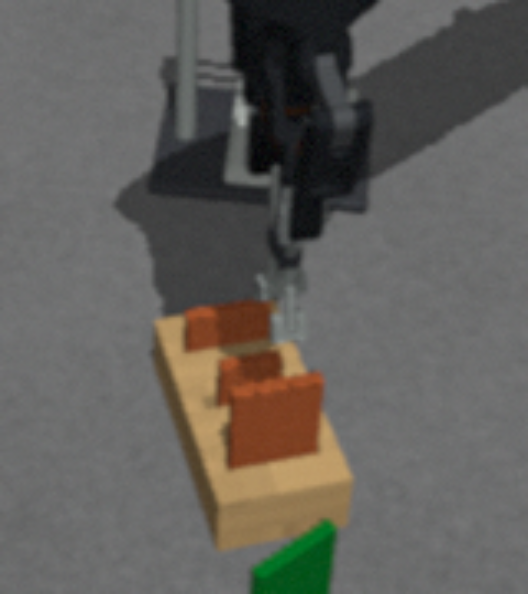

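View pics/c8c.png

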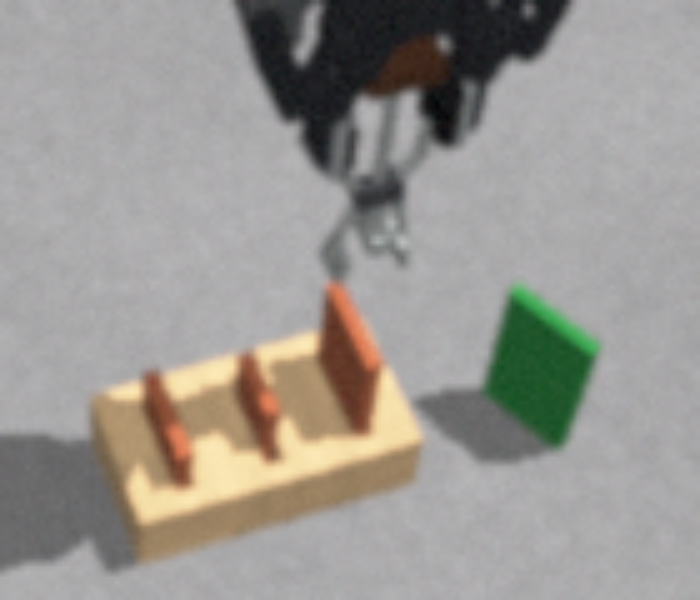

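The tile top is centred on the tongs to within 1 mm: tool x is −0.4 mm, and its middle is at tool y of about 4.4 mm against 3.5 mm for the tongs. Both side views agree, so I'll descend.

Emit:
apply_moves(dp=[[-0.005,0.006,0.1],[0,0,0.12],[0,0,0.12],[0,0,0.08],[0,0,0],[0,0,0]], twist=[[0,0,-0.001],[0,0,0],[0,0,0],[0,0,0],[0,0,0],[0,0,0]], jaw=[255,255,255,255,255,255])

```text
clock: 8.55
tcp_pos: [0.5582, 0.1891, 0.3358]
orientation: [2.56, -1.818, -0.002]
contact_force: [-0.1, 0.4, -1.6]
grip_width: 0.0452
```

```bash
python3 - <<'E'
from h import *
goto((.5593,.1895,.326),np.radians(-70.8))
for n,t in(("wrist","w9"),("side","s9"),("scene","c9")): snap(n,t)
a=cv2.resize(cv2.imread("pics/s9.png")[200:300,260:340],None,fx=5,fy=5)
b=cv2.resize(cv2.imread("pics/c9.png")[140:240,280:340],None,fx=5,fy=5);cv2.imwrite("pics/sc9.png",np.hstack([a,b]))
E
python3 tile.py w9
```

```text
t 8.55 tcp [0.5582 0.1891 0.3358] head -70.78 tilt 0.11 | dp(mm) [-0.  -1.2  9.8] dp units [-0.0003 -0.0102  0.0818] twist units [ 0.0009 -0.0001  0.0002] F [-0.1  0.4 -1.6] w 0.0452 j [-0.12  0.44 -0.41  1.81  0.21  0.93 -1.85]
rack 11941 [570.3 146.2] [ 75.3 142.7] 19.3 0.041240382543025256
tile top 334 [562.  190.2] [36.6  7.2] 22.88 z [nan nan nan]
  in tool [ 0.2 -3.9] [36.3  7.9] 89.64 x lo/hi [nan nan nan] y lo/hi [nan nan nan] z nan
```

View pics/w9.png

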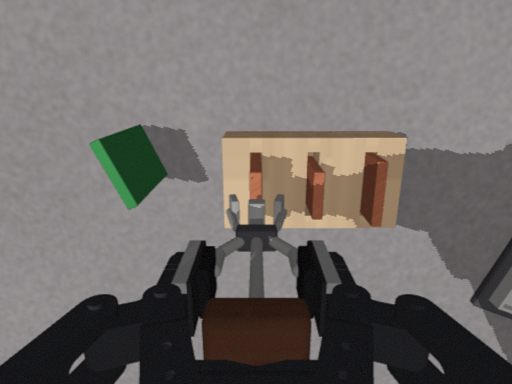

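View pics/sc9.png

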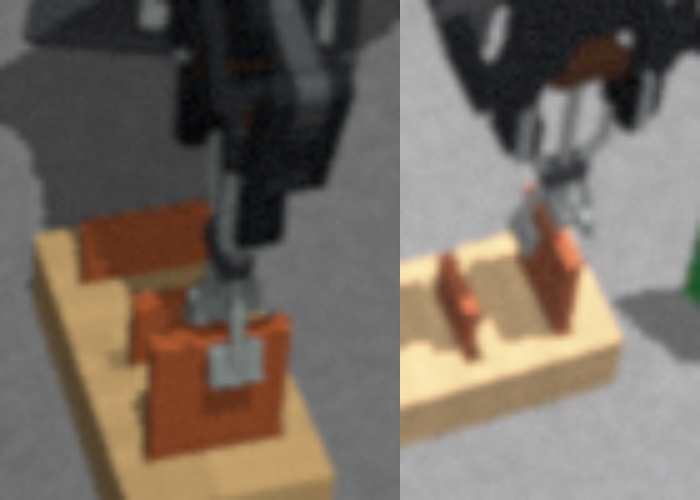

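The jaws straddle the tile. I'll creep down, watching the force.

Emit:
apply_moves(dp=[[0,-0.008,0.03],[0,0,0.02],[0,0,0]], twist=[[0,0,0],[0,0,0],[0,0,0]], jaw=[255,255,255])

```text
clock: 9.0
tcp_pos: [0.5598, 0.1897, 0.3317]
orientation: [-2.559, 1.819, -0.002]
contact_force: [-0.0, 0.0, -0.7]
grip_width: 0.0448
```

Emit:
apply_moves(dp=[[0,0,0.012],[0,0,0]], twist=[[0,0,0],[0,0,0]], jaw=[255,255])

```text
clock: 9.2
tcp_pos: [0.5599, 0.1897, 0.3303]
orientation: [-2.559, 1.819, -0.003]
contact_force: [0.7, -1.4, -2.8]
grip_width: 0.0447
```

Emit:
apply_moves(dp=[[0,0,0.012],[0,0,0]], twist=[[0,0,0],[0,0,0]], jaw=[255,255])

```text
clock: 9.4
tcp_pos: [0.5599, 0.1897, 0.3288]
orientation: [-2.559, 1.819, -0.003]
contact_force: [0.0, -0.0, -1.7]
grip_width: 0.0447
```

Emit:
apply_moves(dp=[[0,0,0.01],[0,0,0]], twist=[[0,0,0],[0,0,0]], jaw=[255,255])

```text
clock: 9.6
tcp_pos: [0.5599, 0.1897, 0.3275]
orientation: [-2.559, 1.819, -0.003]
contact_force: [0.1, -0.9, -2.1]
grip_width: 0.0448
```

Emit:
apply_moves(dp=[[0,0,0.008],[0,0,0]], twist=[[0,0,0],[0,0,0]], jaw=[255,255])

```text
clock: 9.8
tcp_pos: [0.5599, 0.1897, 0.3265]
orientation: [-2.559, 1.819, -0.003]
contact_force: [0.3, -0.9, -1.4]
grip_width: 0.0453
```

Emit:
apply_moves(dp=[[0,0,0.008],[0,0,0]], twist=[[0,0,0],[0,0,0]], jaw=[255,255])

```text
clock: 10.0
tcp_pos: [0.5603, 0.19, 0.3263]
orientation: [-2.558, 1.818, -0.004]
contact_force: [-0.4, -0.6, -1.4]
grip_width: 0.0449
```

Emit:
apply_moves(dp=[[0,0,0.008],[0,0,0]], twist=[[0,0,0],[0,0,0]], jaw=[255,255])

```text
clock: 10.2
tcp_pos: [0.5606, 0.1903, 0.3263]
orientation: [-2.557, 1.817, -0.006]
contact_force: [-0.6, 0.6, -0.7]
grip_width: 0.0446
```

```bash
python3 - <<'E'
from h import *
goto((.5593,.1895,.326),np.radians(-70.8))
for n,t in(("wrist","w10"),("side","s10"),("scene","c10")): snap(n,t)
a=cv2.resize(cv2.imread("pics/s10.png")[200:300,260:340],None,fx=5,fy=5)
b=cv2.resize(cv2.imread("pics/c10.png")[140:240,280:340],None,fx=5,fy=5);cv2.imwrite("pics/sc10.png",np.hstack([a,b]))
goto((.5593,.1895,.326),np.radians(-70.8))
E
```

```text
t 10.2 tcp [0.5606 0.1903 0.3263] head -70.8 tilt 0.34 | dp(mm) [0.3 1.5 0.3] dp units [0.0026 0.0122 0.0023] twist units [-0.0028 -0.0001  0.    ] F [-0.6  0.6 -0.7] w 0.0446 j [-0.12  0.46 -0.4   1.81  0.22  0.91 -1.86]
t 10.35 tcp [0.5605 0.1902 0.3262] head -70.8 tilt 0.32 | dp(mm) [0.2 1.3 0.1] dp units [0.0019 0.0112 0.0012] twist units [-0.0027 -0.0001 -0.    ] F [-1.4 -1.4  2. ] w 0.0449 j [-0.12  0.46 -0.4   1.81  0.22  0.91 -1.86]
```

View pics/sc10.png

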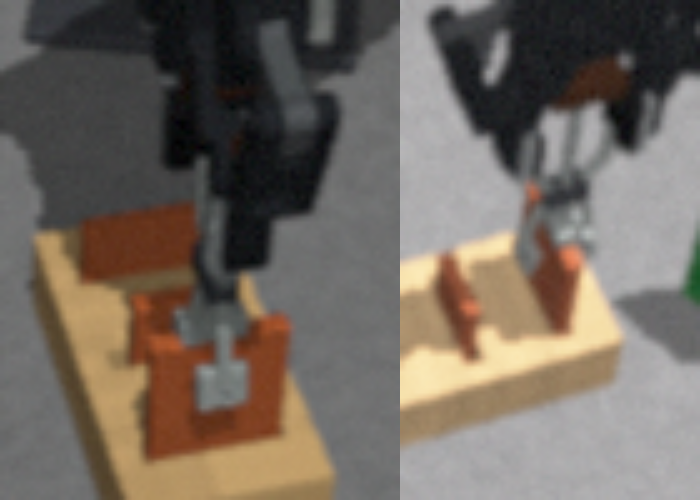

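Contact: z has stalled at 0.3262 and the force is up about 3 N. I'll take out the small tilt and keep light pressure.

Emit:
apply_moves(dp=[[0,0.006,0.004],[0,0,0.003]], twist=[[-0.0028,0,0],[0,0,0]], jaw=[255,255])

```text
clock: 10.55
tcp_pos: [0.5606, 0.1903, 0.3261]
orientation: [-2.559, 1.818, -0.003]
contact_force: [1.2, -0.4, 3.0]
grip_width: 0.0451
```

```bash
python3 - <<'E'
from h import *
goto((.5593,.1895,.326),np.radians(-70.8))
E
```

```text
t 10.55 tcp [0.5606 0.1903 0.3261] head -70.8 tilt 0.16 | dp(mm) [0.3 1.5 0.1] dp units [0.0025 0.0128 0.0008] twist units [-0.0014  0.      0.    ] F [ 1.2 -0.4  3. ] w 0.0451 j [-0.12  0.46 -0.4   1.81  0.22  0.91 -1.86]
```

Emit:
apply_moves(dp=[[0,0,0.001],[0,0,0],[0,0,0],[0,0,0],[0,0,0],[0,0,0],[0,0,0],[0,0,0]], twist=[[0,0,0],[0,0,0],[0,0,0],[0,0,0],[0,0,0],[0,0,0],[0,0,0],[0,0,0]], jaw=[110,90,75,60,40,20,0,0])

```text
clock: 11.35
tcp_pos: [0.5598, 0.1898, 0.3243]
orientation: [2.56, -1.819, -0.001]
contact_force: [0.0, 0.7, -0.1]
grip_width: 0.0855
```

```bash
python3 - <<'E'
from h import *
goto((.5593,.1895,.326),np.radians(-70.8))
for n,t in(("wrist","w11"),("side","s11"),("scene","c11")): snap(n,t)
a=cv2.resize(cv2.imread("pics/s11.png")[200:300,260:340],None,fx=5,fy=5)
b=cv2.resize(cv2.imread("pics/c11.png")[140:240,280:340],None,fx=5,fy=5);cv2.imwrite("pics/sc11.png",np.hstack([a,b]))
E
```

```text
t 11.35 tcp [0.5598 0.1898 0.3243] head -70.8 tilt 0.06 | dp(mm) [ 0.1  0.6 -1.7] dp units [ 0.0007  0.0049 -0.0145] twist units [ 0.0005 -0.     -0.    ] F [ 0.   0.7 -0.1] w 0.0855 j [-0.12  0.46 -0.4   1.81  0.22  0.91 -1.86]
```

View pics/sc11.png

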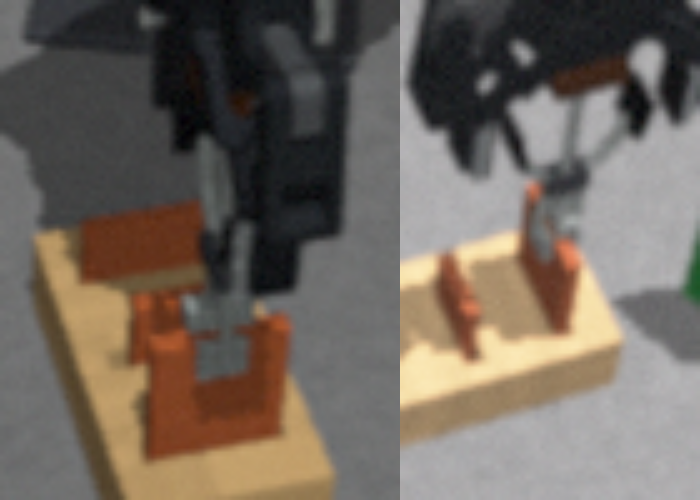

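View pics/w11.png

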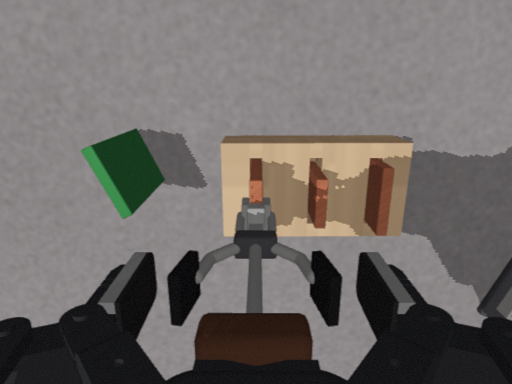

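The tongs stand on the tile by their spring with the fingers clear: the handles at (185,287) and (325,287) are well inside the pads. I'll check the seating height and tilt by depth.

```bash
cat > knob.py <<'E'
from h import *
import sys
d=np.load(sys.argv[1]+".npz");W=d["W"];c=d["c"];x,y,z=np.moveaxis(W,-1,0)
z0=float(sys.argv[2]);X=float(sys.argv[3]);Y=float(sys.argv[4])
hsv=cv2.cvtColor(c,cv2.COLOR_RGB2HSV).astype(int)
m=(hsv[...,1]>100)&(abs(z-z0)<.008)&(abs(x-X)<.04)&(abs(y-Y)<.04)
p=W[m];h=np.median(p[:,2][p[:,2]>np.percentile(p[:,2],40)]);t=p[abs(p[:,2]-h)<.0025]
q=np.linalg.lstsq(np.c_[t[:,:2]-t[:,:2].mean(0),np.ones(len(t))],t[:,2],rcond=None)[0]
print(len(t),"top z",h.round(4),"slope",q[:2].round(3),cv2.minAreaRect((t[:,:2]*1000).astype(np.float32)))
E
python3 knob.py w11 .21 .557 .188; python3 knob.py w10 .21 .557 .188;python3 knob.py w9 .22 .557 .188; python3 tile.py w11
```

```text
3233 top z 0.216 slope [-0.212 -0.079] ((568.4856567382812, 179.24327087402344), (11.227531433105469, 61.37582778930664), 21.404043197631836)
4784 top z 0.2104 slope [-0.057 -0.023] ((564.4165649414062, 184.37220764160156), (18.76386260986328, 48.20857620239258), 22.084421157836914)
4756 top z 0.2199 slope [-0.062 -0.024] ((562.55029296875, 180.94955444335938), (20.800640106201172, 67.62645721435547), 19.587425231933594)
rack 12896 [570.3 146.2] [ 75.7 142.5] 19.5 0.041212606075132385
tile top 309 [565.3 191.3] [30.1  7.6] 23.86 z [nan nan nan]
  in tool [ 0.3 -6. ] [30.   7.4] 86.05 x lo/hi [nan nan nan] y lo/hi [nan nan nan] z nan
```

Emit:
apply_moves(dp=[[0,0.005,-0.1],[0,0,-0.1],[0,0,-0.06],[0,0,0],[0,0,0]], twist=[[0,0,0],[0,0,0],[0,0,0],[0,0,0],[0,0,0]], jaw=[0,0,0,0,0])

```text
clock: 12.0
tcp_pos: [0.5595, 0.1898, 0.3596]
orientation: [-2.56, 1.819, -0.001]
contact_force: [-0.2, 0.1, 0.1]
grip_width: 0.0854
```

```bash
python3 - <<'E'
from h import *
goto((.5593,.1895,.357),np.radians(-70.8))
for n,t in(("wrist","w12"),("side","s12")): snap(n,t)
a=cv2.resize(cv2.imread("pics/s12.png")[180:300,250:350],None,fx=5,fy=5);cv2.imwrite("pics/sc12.png",a)
d=np.load("w12.npz");W=d["W"]
o=r.get_obs();A=Ro.from_rotvec(o["orientation"]).as_matrix();T=(W-o["tcp_pos"])@A
print(np.round(W[260:345:6,256],4)); print(np.round(T[310,190:325:8],4))
E
```

```text
t 12.0 tcp [0.5595 0.1898 0.3596] head -70.8 tilt 0.07 | dp(mm) [0.2 0.3 2.6] dp units [0.0018 0.0021 0.0221] twist units [-0.0006 -0.      0.    ] F [-0.2  0.1  0.1] w 0.0854 j [-0.11  0.42 -0.41  1.79  0.2   0.98 -1.84]
[[5.672e-01 1.930e-01 2.071e-01]
 [5.671e-01 1.929e-01 2.117e-01]
 [5.662e-01 1.926e-01 2.146e-01]
 [5.647e-01 1.921e-01 2.162e-01]
 [5.625e-01 1.913e-01 2.165e-01]
 [5.602e-01 1.905e-01 2.168e-01]
 [5.575e-01 1.896e-01 2.164e-01]
 [5.551e-01 1.888e-01 2.166e-01]
 [5.529e-01 1.880e-01 2.171e-01]
 [5.503e-01 1.871e-01 2.170e-01]
 [3.891e-01 1.313e-01 1.100e-03]
 [3.816e-01 1.287e-01 1.400e-03]
 [3.731e-01 1.258e-01 3.000e-04]
 [3.668e-01 1.236e-01 2.300e-03]
 [3.577e-01 1.204e-01 8.000e-04]]
[[-0.0746  0.1667  0.3576]
 [-0.0655  0.1661  0.3568]
 [-0.0567  0.1666  0.3574]
 [-0.0168  0.0085  0.1431]
 [-0.0137  0.0087  0.1434]
 [-0.0106  0.0089  0.1437]
 [-0.0074  0.0077  0.1421]
 [-0.0044  0.0087  0.1434]
 [-0.0013  0.0082  0.1428]
 [ 0.0018  0.0078  0.1422]
 [ 0.005   0.0087  0.1434]
 [ 0.008   0.0082  0.1428]
 [ 0.011   0.0074  0.1417]
 [ 0.0144  0.009   0.1438]
 [ 0.0505  0.1664  0.3571]
 [ 0.0596  0.1669  0.3578]
 [ 0.0686  0.1671  0.3581]]
```

View pics/w12.png

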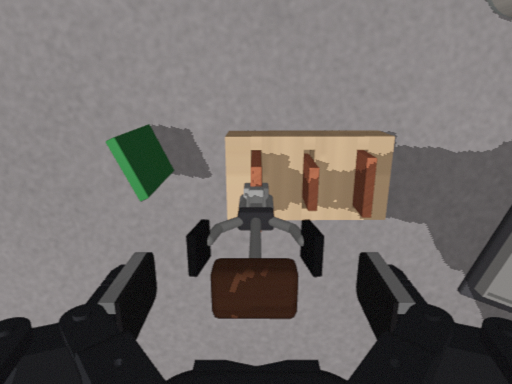

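View pics/sc12.png

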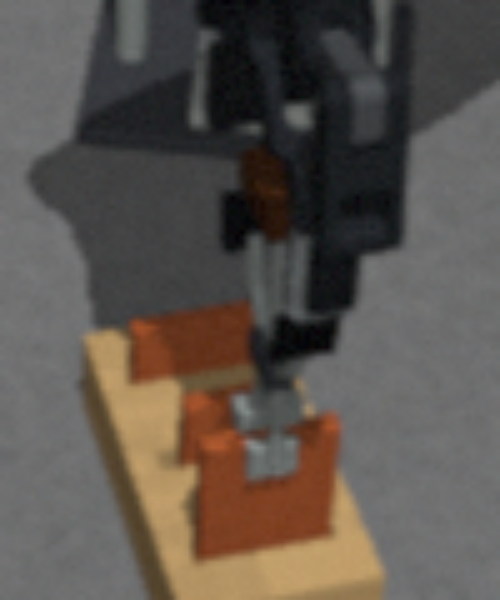

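The knob top reads 0.2167 where a seated stop would give about 0.210. The fingers seem to have dragged the tongs up about 6 mm as they swung back, so the stop isn't seated. I'll grip the rigid knob, which leaves the jaws alone, and press gently until the stop seats.

Emit:
apply_moves(dp=[[-0.008,0,0],[0,0,0],[0,0,0],[0,0,0],[0,0,0],[0,0,0],[0,0,0]], twist=[[0,0,0],[0,0,0],[0,0,0],[0,0,0],[0,0,0],[0,0,0],[0,0,0]], jaw=[60,110,130,150,200,255,255], grip_force=30)

```text
clock: 12.8
tcp_pos: [0.5588, 0.1907, 0.3579]
orientation: [2.56, -1.819, -0.002]
contact_force: [-0.8, 0.1, -0.3]
grip_width: 0.0334
```

```bash
python3 - <<'E'
from h import *
goto((.5593,.1895,.357),np.radians(-70.8))
for n,t in(("wrist","w13"),("side","s13")): snap(n,t)
a=cv2.resize(cv2.imread("pics/s13.png")[180:300,250:350],None,fx=5,fy=5);b=cv2.imread("pics/w13.png")[120:];cv2.imwrite("pics/sc13.png",np.hstack([a[:264,:],b]))
d=np.load("w13.npz");W=d["W"]
print(np.round(W[260:345:6,256],4))
E
```

```text
t 12.8 tcp [0.5588 0.1907 0.3579] head -70.79 tilt 0.1 | dp(mm) [ 1.3 -0.1  0.9] dp units [ 0.0111 -0.0007  0.0075] twist units [0.0009 0.0001 0.0001] F [-0.8  0.1 -0.3] w 0.0334 j [-0.11  0.42 -0.41  1.79  0.2   0.98 -1.84]
[[5.673e-01 1.942e-01 2.076e-01]
 [5.660e-01 1.938e-01 2.100e-01]
 [5.659e-01 1.937e-01 2.142e-01]
 [5.649e-01 1.934e-01 2.166e-01]
 [5.625e-01 1.925e-01 2.165e-01]
 [5.603e-01 1.918e-01 2.170e-01]
 [5.574e-01 1.908e-01 2.162e-01]
 [5.550e-01 1.899e-01 2.164e-01]
 [5.526e-01 1.891e-01 2.165e-01]
 [5.496e-01 1.881e-01 2.159e-01]
 [3.879e-01 1.321e-01 5.000e-04]
 [3.812e-01 1.298e-01 1.800e-03]
 [3.731e-01 1.270e-01 1.300e-03]
 [3.660e-01 1.245e-01 2.200e-03]
 [3.572e-01 1.215e-01 1.200e-03]]
```

View pics/w13.png

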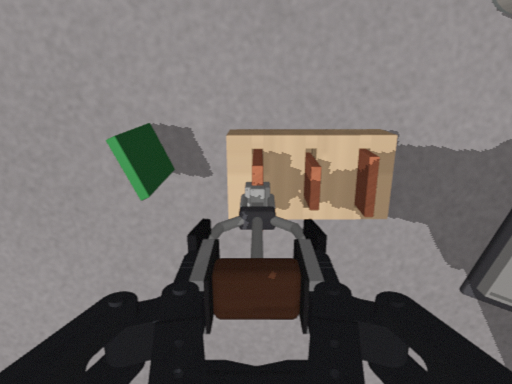

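Emit:
apply_moves(dp=[[0,0,0.012],[0,0,0.012],[0,0,0]], twist=[[0,0,0],[0,0,0],[0,0,0]], jaw=[255,255,255])

```text
clock: 13.2
tcp_pos: [0.5593, 0.1911, 0.357]
orientation: [-2.56, 1.819, -0.001]
contact_force: [-0.3, 0.0, -1.6]
grip_width: 0.0338
```

Emit:
apply_moves(dp=[[0,0,0.014],[0,0,0]], twist=[[0,0,0],[0,0,0]], jaw=[255,255])

```text
clock: 13.4
tcp_pos: [0.5597, 0.1912, 0.3561]
orientation: [-2.559, 1.819, -0.003]
contact_force: [-1.1, 0.1, -0.8]
grip_width: 0.0336
```

Emit:
apply_moves(dp=[[0,0,0.014],[0,0,0]], twist=[[0,0,0],[0,0,0]], jaw=[255,255])

```text
clock: 13.6
tcp_pos: [0.5599, 0.1913, 0.355]
orientation: [-2.558, 1.818, -0.004]
contact_force: [-1.8, -0.0, -0.1]
grip_width: 0.0336
```

Emit:
apply_moves(dp=[[0,0,0.014],[0,0,0]], twist=[[-0.002,0,0],[0,0,0]], jaw=[255,255])

```text
clock: 13.8
tcp_pos: [0.5603, 0.1914, 0.3539]
orientation: [-2.56, 1.82, -0.001]
contact_force: [-0.3, -0.6, 0.4]
grip_width: 0.0333
```

Emit:
apply_moves(dp=[[0,0,0.014],[0,0,0]], twist=[[-0.001,0,0],[0,0,0]], jaw=[255,255])

```text
clock: 14.0
tcp_pos: [0.5607, 0.1916, 0.3528]
orientation: [-2.561, 1.82, -0.001]
contact_force: [-0.2, -0.1, 0.8]
grip_width: 0.0335
```

Emit:
apply_moves(dp=[[0,0,0.014],[0,0,0]], twist=[[-0.001,0,0],[0,0,0]], jaw=[255,255])

```text
clock: 14.2
tcp_pos: [0.5611, 0.1918, 0.3518]
orientation: [2.56, -1.82, 0.0]
contact_force: [-1.0, -0.7, 2.0]
grip_width: 0.0336
```

Emit:
apply_moves(dp=[[0,0.006,0.014],[0,0,0]], twist=[[-0.001,0,0],[0,0,0]], jaw=[255,255])

```text
clock: 14.4
tcp_pos: [0.5611, 0.1919, 0.3519]
orientation: [-2.56, 1.82, -0.001]
contact_force: [-1.9, -0.1, -1.2]
grip_width: 0.0334
```

Emit:
apply_moves(dp=[[0,0.006,0.014],[0,0,0]], twist=[[-0.001,0,0],[0,0,0]], jaw=[255,255])

```text
clock: 14.6
tcp_pos: [0.561, 0.192, 0.3519]
orientation: [-2.56, 1.82, -0.002]
contact_force: [-1.0, 0.9, 0.2]
grip_width: 0.0335
```

```bash
python3 - <<'E'
from h import *
goto((.5593,.1895,.352),np.radians(-70.8))
for n,t in(("wrist","w14"),("side","s14")): snap(n,t)
a=cv2.resize(cv2.imread("pics/s14.png")[180:300,250:350],None,fx=5,fy=5);cv2.imwrite("pics/sc14.png",a)
goto((.5593,.1895,.352),np.radians(-70.8))
d=np.load("w14.npz");W=d["W"]
print(np.round(W[270:320:6,256],4))
E
```

```text
t 14.6 tcp [0.561  0.192  0.3519] head -70.84 tilt 0.08 | dp(mm) [ 1.8  2.4 -0.1] dp units [ 0.0152  0.0199 -0.0009] twist units [-0.0006 -0.0004 -0.0003] F [-1.   0.9  0.2] w 0.0335 j [-0.12  0.43 -0.41  1.79  0.2   0.96 -1.85]
t 14.7 tcp [0.561  0.192  0.3518] head -70.84 tilt 0.08 | dp(mm) [ 1.8  2.4 -0.2] dp units [ 0.0147  0.02   -0.0014] twist units [-0.0006 -0.0003 -0.0003] F [-1.8 -0.1  7.3] w 0.0333 j [-0.12  0.43 -0.41  1.79  0.2   0.96 -1.85]
[[0.5694 0.1953 0.2082]
 [0.5676 0.1947 0.2093]
 [0.5654 0.1939 0.2097]
 [0.5635 0.1933 0.2105]
 [0.5609 0.1923 0.2102]
 [0.5583 0.1915 0.2101]
 [0.5563 0.1908 0.2109]
 [0.5529 0.1896 0.2095]
 [0.5505 0.1888 0.2098]]
```

View pics/sc14.png

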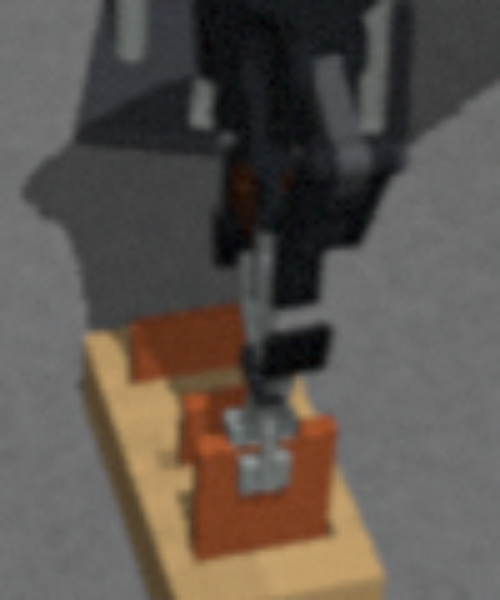

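The knob top is now at 0.2100, z has stalled and the force is up, so the stop is seated. I'll release the knob.

Emit:
apply_moves(dp=[[0,0,0.003],[0,0,0],[0,0,0],[0,0,0],[0,0,0],[0,0,0]], twist=[[0,0,0],[0,0,0],[0,0,0],[0,0,0],[0,0,0],[0,0,0]], jaw=[100,60,30,30,30,30])

```text
clock: 15.3
tcp_pos: [0.5603, 0.1916, 0.3487]
orientation: [2.559, -1.819, -0.002]
contact_force: [-0.5, 0.2, -0.6]
grip_width: 0.0754
```

```bash
python3 - <<'E'
from h import *
goto((.5593,.1895,.354),np.radians(-70.8))
for n,t in(("wrist","w15"),("side","s15")): snap(n,t)
a=cv2.resize(cv2.imread("pics/s15.png")[180:300,250:350],None,fx=5,fy=5);cv2.imwrite("pics/sc15.png",a)
d=np.load("w15.npz");W=d["W"]
print(np.round(W[270:320:6,256],4))
E
```

```text
t 15.3 tcp [0.5603 0.1916 0.3487] head -70.83 tilt 0.15 | dp(mm) [ 1.6  1.6 -5.3] dp units [ 0.0137  0.0137 -0.0438] twist units [ 0.0012 -0.0001 -0.0002] F [-0.5  0.2 -0.6] w 0.0754 j [-0.12  0.43 -0.41  1.79  0.21  0.96 -1.85]
[[0.5696 0.1953 0.2077]
 [0.5687 0.1949 0.2101]
 [0.567  0.1943 0.2111]
 [0.5644 0.1934 0.2107]
 [0.5613 0.1924 0.2096]
 [0.5588 0.1915 0.2095]
 [0.5573 0.191  0.2109]
 [0.5548 0.1901 0.2109]
 [0.5524 0.1893 0.2109]]
```

View pics/w15.png

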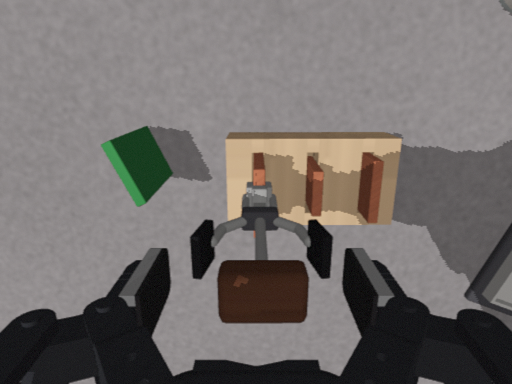

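View pics/sc15.png

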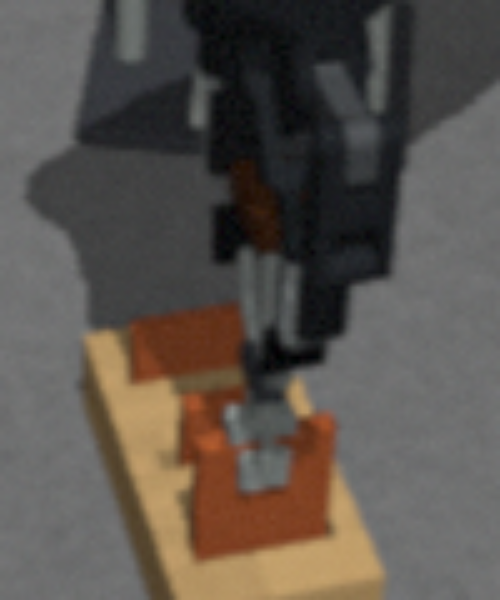

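```bash
python3 - <<'E'
import numpy as np
for t in("w14","w15"):
    W=np.load(t+".npz")["W"]
    k=W[278:312,235:295].reshape(-1,3);print(t,"knob",len(k),np.median(k[:,2]),k[:,2].mean())
    A=np.c_[k[:,:2]-k[:,:2].mean(0),np.ones(len(k))];print(" slope",np.linalg.lstsq(A,k[:,2],rcond=None)[0])
    q=W[150:190,250:268].reshape(-1,3);q=q[(q[:,2]>.09)&(q[:,2]<.105)];print(" tile top",len(q),np.median(q[:,2]),q[:,2].mean())
    k=W[150:420,215:300].reshape(-1,3)
E
```

```text
w14 knob 2040 nan nan
 ** On entry to DLASCL parameter number  4 had an illegal value
 ** On entry to DLASCL parameter number  4 had an illegal valueTraceback (most recent call last):
  File "<stdin>", line 5, in <module>
    x, resids, rank, s = _umath_linalg.lstsq(a, b, rcond,
                         ~~~~~~~~~~~~~~~~~~~^^^^^^^^^^^^^
                                             signature=signature)
                                             ^^^^^^^^^^^^^^^^^^^^
    raise LinAlgError("SVD did not converge in Linear Least Squares")
numpy.linalg.LinAlgError: SVD did not converge in Linear Least Squares
```

```bash
python3 - <<'E'
import numpy as np
for t in("w8","w13","w14","w15"):
    W=np.load(t+".npz")["W"]
    k=W[278:312,235:290].reshape(-1,3);k=k[np.isfinite(k[:,2])];k=k[abs(k[:,2]-np.median(k[:,2]))<.005];print(t,"knob",len(k),np.median(k[:,2]),k[:,2].mean())
    A=np.c_[k[:,:2]-k[:,:2].mean(0),np.ones(len(k))];print(" slope",np.linalg.lstsq(A,k[:,2],rcond=None)[0])
    q=W[140:195,245:270].reshape(-1,3);q=q[(q[:,2]>.09)&(q[:,2]<.105)];print(" tile top",len(q),np.median(q[:,2]),np.percentile(q[:,2],[10,90]))
E
```

```text
w8 knob 207 0.24562780026099645 0.2454874567141677
 slope [-0.0980343  -0.02502689  0.24548746]
 tile top 389 0.09816198447149538 [0.09715107 0.09905267]
w13 knob 1859 0.21632892932543601 0.2163328842698683
 slope [ 0.00904535 -0.00334011  0.21633288]
 tile top 379 0.09831295219484903 [0.09409422 0.10014518]
w14 knob 1862 0.210322624794003 0.210306132711723
 slope [ 0.00283531 -0.00687336  0.21030613]
 tile top 332 0.0978716952779804 [0.09318926 0.09975083]
w15 knob 1866 0.21025602058883197 0.21023413435452848
 slope [-0.01640719  0.00243297  0.21023413]
 tile top 326 0.09801645831529354 [0.09345515 0.09967395]
```

The knob sits 112.2 mm above the tile top (112 nominal) and didn't move on release, so the stop is seated and the fingers are clear. I'll regrip the knob.

Emit:
apply_moves(dp=[[0.012,0.012,-0.03],[0,0,0],[0,0,0],[0,0,0],[0,0,0],[0,0,0],[0,0,0],[0,0,0]], twist=[[0.001,0,0],[0,0,0],[0,0,0],[0,0,0],[0,0,0],[0,0,0],[0,0,0],[0,0,0]], jaw=[30,60,110,130,150,200,255,255], grip_force=35)

```text
clock: 16.2
tcp_pos: [0.5594, 0.1897, 0.3532]
orientation: [-2.56, 1.82, -0.001]
contact_force: [0.1, -1.3, 1.0]
grip_width: 0.0336
```

```bash
python3 - <<'E'
from h import *
goto((.5593,.1895,.45),np.radians(-70.8))
E
```

```text
t 16.2 tcp [0.5594 0.1897 0.3532] head -70.83 tilt 0.04 | dp(mm) [  0.2   0.1 -96.8] dp units [ 0.0013  0.0009 -0.8066] twist units [-0.0003 -0.0002 -0.0002] F [ 0.1 -1.3  1. ] w 0.0336 j [-0.11  0.43 -0.41  1.79  0.2   0.97 -1.84]
```

Emit:
apply_moves(dp=[[0,0,-0.03],[0,0,-0.05],[0,0,-0.08],[0,0,-0.1],[0,0,-0.12],[0,0,-0.15],[0,0,-0.12],[0,0,0]], twist=[[0,0,0],[0,0,0],[0,0,0],[0,0,0],[0,0,0],[0,0,0],[0,0,0],[0,0,0]], jaw=[255,255,255,255,255,255,255,255])

```text
clock: 17.0
tcp_pos: [0.5591, 0.1897, 0.4386]
orientation: [-2.56, 1.82, -0.001]
contact_force: [0.3, 0.3, -2.1]
grip_width: 0.0339
```

```bash
python3 - <<'E'
from h import *
goto((.46,-.119,.43),np.radians(-92.4))
for n,t in(("wrist","w16"),("side","s16")): snap(n,t)
a=cv2.resize(cv2.imread("pics/s16.png")[150:300,230:350],None,fx=4,fy=4);cv2.imwrite("pics/sc16.png",a)
E
```

```text
t 17.0 tcp [0.5591 0.1897 0.4386] head -70.81 tilt 0.06 | dp(mm) [259.  195.1   8.5] dp units [2.1582 1.6255 0.0707] twist units [-0.0005 -0.      0.1799] F [ 0.3  0.3 -2.1] w 0.0339 j [-0.1   0.34 -0.43  1.7   0.15  1.13 -1.8 ]
```

View pics/sc16.png

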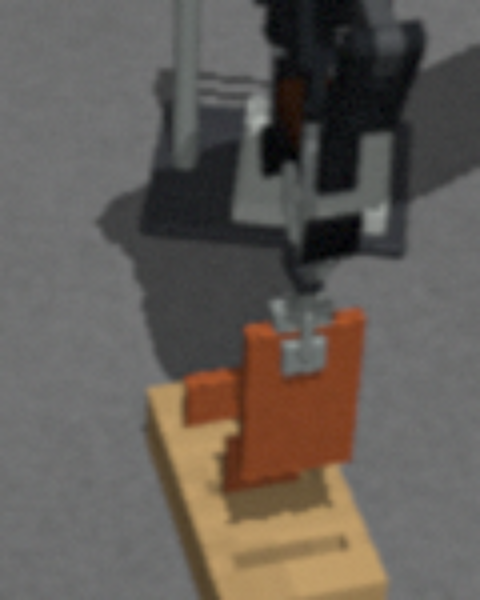

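View pics/w16.png

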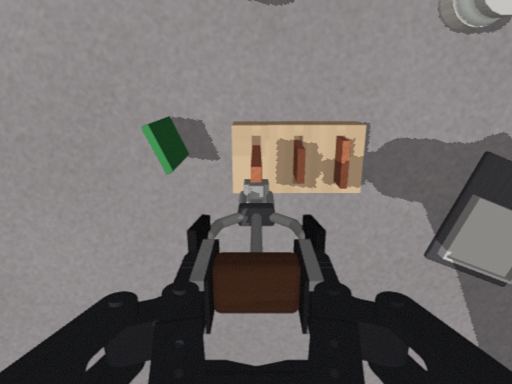

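The tile is out of the rack in the tongs and the slot is empty. Next I'll carry it to in front of the fork.

Emit:
apply_moves(dp=[[0.08,0.06,0],[0.16,0.12,0],[0.2,0.15,0],[0.2,0.15,0],[0.2,0.15,0],[0.2,0.15,0],[0.2,0.15,0],[0.2,0.15,0],[0.2,0.15,0],[0.16,0.12,0],[0.12,0.09,0],[0.06,0.045,0],[0,0,0]], twist=[[0,0,0],[0,0,0],[0,0,0],[0,0,0],[0,0,0],[0,0,0],[0,0,0],[0,0,0],[0,0,0],[0,0,0],[0,0,0],[0,0,0],[0,0,0]], jaw=[255,255,255,255,255,255,255,255,255,255,255,255,255])

```text
clock: 18.4
tcp_pos: [0.455, -0.1137, 0.4265]
orientation: [2.541, -1.818, -0.028]
contact_force: [0.1, 0.3, -2.1]
grip_width: 0.0336
```

```bash
python3 - <<'E'
from h import *
goto((.465,-.119,.40),np.radians(-92.4))
E
```

```text
t 18.4 tcp [ 0.455  -0.1137  0.4265] head -71.16 tilt 1.41 | dp(mm) [ 8.4 -8.4 26.3] dp units [ 0.0699 -0.0701  0.2193] twist units [ 0.0118 -0.      0.177 ] F [ 0.1  0.3 -2.1] w 0.0336 j [ 0.36  0.13 -0.27  1.98  0.05  1.06 -1.18]
```

Emit:
apply_moves(dp=[[0,0,0],[0,0,0.02],[0,0,0.04],[0,0,0.06],[0,0,0]], twist=[[0.012,0,0.044],[0,0,0.044],[0,0,0.044],[0,0,0.044],[0,0,0]], jaw=[255,255,255,255,255])

```text
clock: 18.9
tcp_pos: [0.4552, -0.1093, 0.4105]
orientation: [-2.165, 2.272, 0.008]
contact_force: [0.4, -0.8, -2.5]
grip_width: 0.0337
```

```bash
python3 - <<'E'
from h import *
goto((.465,-.119,.395),np.radians(-92.4))
snap("wrist","w17")
E
```

```text
t 18.9 tcp [ 0.4552 -0.1093  0.4105] head -92.76 tilt 0.37 | dp(mm) [  9.3 -10.2  15.4] dp units [ 0.0776 -0.0853  0.1284] twist units [ 0.0006  0.003  -0.003 ] F [ 0.4 -0.8 -2.5] w 0.0337 j [ 0.33  0.14 -0.24  2.01  0.03  0.99 -1.55]
```

View pics/w17.png

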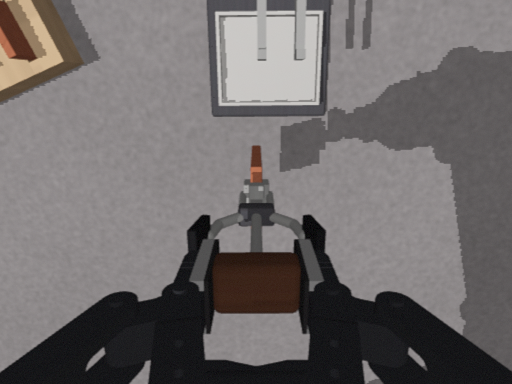

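Emit:
apply_moves(dp=[[0.04,-0.04,0.06],[0.038,-0.04,0.08],[0,0,0.06],[0,0,0],[0,0,0]], twist=[[0,0.003,-0.003],[0,0,0],[0,0,0],[0,0,0],[0,0,0]], jaw=[255,255,255,255,255])

```text
clock: 19.45
tcp_pos: [0.4662, -0.119, 0.3849]
orientation: [2.186, -2.256, -0.0]
contact_force: [-0.8, 0.0, -1.9]
grip_width: 0.0334
```

```bash
cat > m.py <<'E'
from h import *
import sys
tag=sys.argv[1]
o=r.get_obs();goto((.47,-.1198,.383),np.radians(-92.4))
f,W=snap("wrist",tag)
A=Ro.from_rotvec(o["orientation"]).as_matrix();T=(W-o["tcp_pos"])@A
hsv=cv2.cvtColor(f["color"],cv2.COLOR_RGB2HSV).astype(int)
z=W[...,2];v,u=np.mgrid[:384,:512]
k=T[(T[...,2]>.10)&(T[...,2]<.15)&(abs(T[...,0])<.0145)&(T[...,1]>-.03)&(T[...,1]<.03)&(hsv[...,1]>80)]
print("knob tool: x",np.percentile(k[:,0],[1,99]).round(4),"y",np.percentile(k[:,1],[0.5,1,50,99]).round(4),"z",np.percentile(k[:,2],[2,20,50]).round(4))
m=(z>.213)&(z<.2235)&(v<225)&(abs(T[...,0])<.035)&(hsv[...,1]<80)&(T[...,1]<-.02)
p=T[m];c=np.median(p[:,0]);
for n,s in(("x<",p[:,0]<c),("x>",p[:,0]>=c)):
    q=p[s];print("prong",n,len(q),"x",np.percentile(q[:,0],[3,50,97]).round(4),"tip y",np.percentile(q[:,1],[98,99.7]).round(4),"z",np.percentile(q[:,2],[2,50]).round(4), "dir",np.polyfit(q[:,1],q[:,0],1).round(4))
E
python3 m.py w18
```

```text
t 19.45 tcp [ 0.4662 -0.119   0.3849] head -91.79 tilt 0.02 | dp(mm) [ 0.7 -3.8  1.9] dp units [ 0.0056 -0.0318  0.0158] twist units [0.0002 0.     0.0051] F [-0.8  0.  -1.9] w 0.0334 j [ 0.33  0.19 -0.24  2.01  0.06  0.94 -1.54]
knob tool: x [-0.0142  0.0142] y [-0.0113 -0.0112 -0.0031  0.0095] z [0.1419 0.1425 0.1431]
prong x< 977 x [-0.0084 -0.0065 -0.0046] tip y [-0.0747 -0.074 ] z [0.1637 0.1684] dir [ 0.0248 -0.0041]
prong x> 978 x [0.0084 0.0103 0.0123] tip y [-0.0743 -0.074 ] z [0.164  0.1685] dir [-0.0083  0.0096]
```

View pics/w18.png

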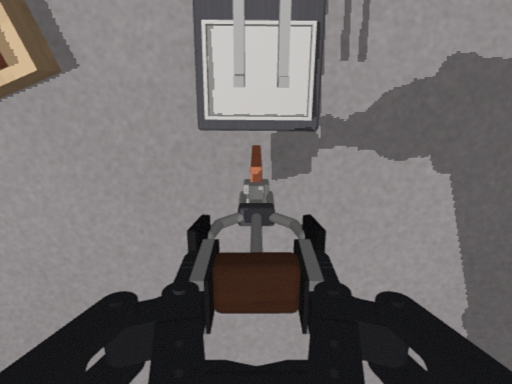

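Emit:
apply_moves(dp=[[0.008,-0.1,0],[0,-0.15,0],[0,-0.1,0],[0,0,0],[0,0,0]], twist=[[0,0,0.005],[0,0,0],[0,0,0],[0,0,0],[0,0,0]], jaw=[255,255,255,255,255])

```text
clock: 20.0
tcp_pos: [0.5116, -0.1218, 0.3859]
orientation: [-2.172, 2.268, -0.002]
contact_force: [0.4, -0.2, -1.7]
grip_width: 0.0335
```

```bash
python3 m.py w19
```

```text
t 20.0 tcp [ 0.5116 -0.1218  0.3859] head -92.49 tilt 0.11 | dp(mm) [-0.2 41.6  2.8] dp units [-0.0019  0.3467  0.0237] twist units [-0.0009 -0.0001 -0.0008] F [ 0.4 -0.2 -1.7] w 0.0335 j [ 0.31  0.26 -0.23  1.92  0.07  0.96 -1.57]
knob tool: x [-0.0142  0.0142] y [-0.0113 -0.0112 -0.0031  0.0094] z [0.1418 0.1426 0.1431]
prong x< 2474 x [-0.013  -0.0085 -0.0027] tip y [-0.0304 -0.0285] z [0.1658 0.1698] dir [-0.0056 -0.0088]
prong x> 2474 x [0.002  0.0082 0.0121] tip y [-0.0303 -0.0284] z [0.1658 0.1698] dir [0.0133 0.009 ]
```

View pics/w19.png

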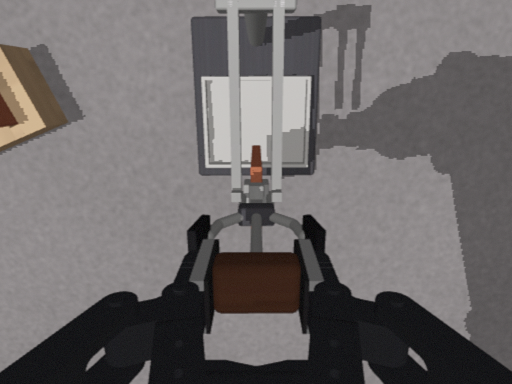

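The tongs are centred between the prongs (mid offset about 0), with 50 mm left to the seat. I'll enter.

Emit:
apply_moves(dp=[[0,-0.08,0],[0,-0.13,0],[0,-0.12,0],[0,-0.06,0],[0,0,0],[0,0,0]], twist=[[0,0,0],[0,0,0],[0,0,0],[0,0,0],[0,0,0],[0,0,0]], jaw=[255,255,255,255,255,255])

```text
clock: 20.65
tcp_pos: [0.5593, -0.1242, 0.386]
orientation: [-2.172, 2.27, -0.002]
contact_force: [-0.0, -1.1, -1.3]
grip_width: 0.0334
```

```bash
python3 m.py w20; python3 - <<'E'
from h import *
goto((.5612,-.124,.373),np.radians(-92.4))
snap("side","s20");a=cv2.resize(cv2.imread("pics/s20.png")[70:220,240:360],None,fx=4,fy=4);cv2.imwrite("pics/sc20.png",a)
E
```

```text
t 20.65 tcp [ 0.5593 -0.1242  0.386 ] head -92.54 tilt 0.07 | dp(mm) [-0.4 89.4  2.9] dp units [-0.0034  0.745   0.0244] twist units [-0.0004 -0.0004 -0.0012] F [-0.  -1.1 -1.3] w 0.0334 j [ 0.29  0.34 -0.22  1.81  0.09  1.   -1.59]
knob tool: x [-0.0142  0.0142] y [-0.0113 -0.0112 -0.0031  0.0093] z [0.1419 0.1426 0.1432]
prong x< 2652 x [-0.015  -0.0087 -0.0014] tip y [-0.0227 -0.0203] z [0.1685 0.1697] dir [-0.0228 -0.0097]
prong x> 2652 x [-0.0002  0.0073  0.0135] tip y [-0.0225 -0.0204] z [0.1686 0.1698] dir [0.0312 0.0088]
t 20.7 tcp [ 0.5592 -0.1242  0.386 ] head -92.54 tilt 0.07 | dp(mm) [-0.3 -2.  13. ] dp units [-0.0021 -0.0165  0.1086] twist units [-0.0005 -0.0004 -0.0012] F [ 0.6 -0.  -2.2] w 0.0336 j [ 0.29  0.34 -0.22  1.81  0.09  1.   -1.59]
```

View pics/w20.png

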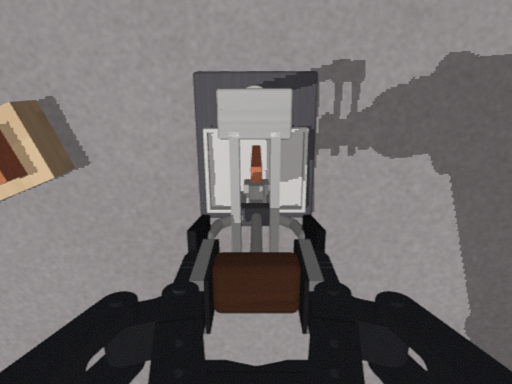

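View pics/sc20.png

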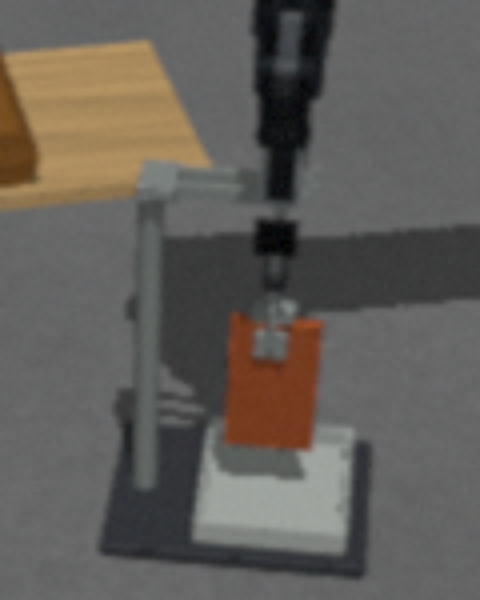

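Emit:
apply_moves(dp=[[0,-0.022,0],[0,0,0.04],[0,0,0.03],[0,0,0.01],[0,0,0]], twist=[[0,0,0],[0,0,0],[0,0,0],[0,0,0],[0,0,0]], jaw=[255,255,255,255,255])

```text
clock: 21.25
tcp_pos: [0.5607, -0.1245, 0.3756]
orientation: [2.17, -2.27, 0.001]
contact_force: [-0.3, -0.7, -2.0]
grip_width: 0.034
```

Emit:
apply_moves(dp=[[0,0,0.012],[0,0,0]], twist=[[0,0,0],[0,0,0]], jaw=[255,255])

```text
clock: 21.45
tcp_pos: [0.5606, -0.1245, 0.3739]
orientation: [2.17, -2.27, 0.001]
contact_force: [0.2, -0.7, -1.6]
grip_width: 0.0333
```

Emit:
apply_moves(dp=[[0,0,0.012],[0,0,0]], twist=[[0,0,0],[0,0,0]], jaw=[255,255])

```text
clock: 21.65
tcp_pos: [0.5608, -0.1245, 0.3734]
orientation: [2.171, -2.271, 0.003]
contact_force: [0.1, 0.7, -3.0]
grip_width: 0.0333
```

Emit:
apply_moves(dp=[[0,0,0.008],[0,0,0]], twist=[[0,0,0],[0,0,0]], jaw=[255,255])

```text
clock: 21.85
tcp_pos: [0.561, -0.1245, 0.3733]
orientation: [-2.171, 2.271, -0.004]
contact_force: [0.1, -0.7, -1.4]
grip_width: 0.0333
```

```bash
python3 - <<'E'
from h import *
goto((.5612,-.124,.373),np.radians(-92.4))
for n,t in(("wrist","w21"),("side","s21")): snap(n,t)
a=cv2.resize(cv2.imread("pics/s21.png")[70:220,240:360],None,fx=4,fy=4);cv2.imwrite("pics/sc21.png",a)
goto((.5612,-.124,.373),np.radians(-92.4))
W=np.load("w21.npz")["W"];k=W[270:305,235:280].reshape(-1,3);print("knob top",np.nanmedian(k,0))
W=W.reshape(-1,3);p=W[(abs(W[:,0]-.595)<.015)&(abs(W[:,1]+.125)<.014)&(abs(W[:,2]-.216)<.006)];print("prong",len(p),np.median(p[:,2]))
E
```

```text
t 21.85 tcp [ 0.561  -0.1245  0.3733] head -92.58 tilt 0.14 | dp(mm) [-0.5 -0.2  0.3] dp units [-0.0043 -0.0018  0.0025] twist units [-0.0009 -0.0008 -0.0015] F [ 0.1 -0.7 -1.4] w 0.0333 j [ 0.29  0.36 -0.22  1.82  0.09  0.97 -1.59]
t 21.95 tcp [ 0.561  -0.1245  0.3732] head -92.58 tilt 0.14 | dp(mm) [-0.5 -0.2  0.2] dp units [-0.0042 -0.0015  0.0017] twist units [-0.0009 -0.0008 -0.0015] F [-1.1  0.5 -0.3] w 0.0332 j [ 0.29  0.36 -0.22  1.82  0.09  0.97 -1.59]
knob top [ 0.56309684 -0.12498384  0.23035621]
prong 1619 0.21624007459107017
```

View pics/sc21.png

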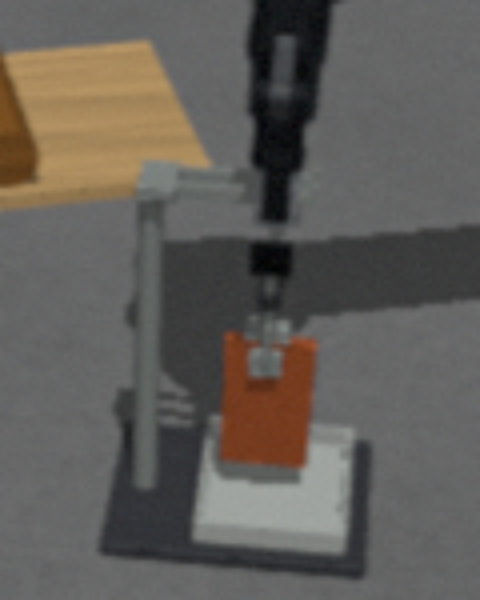

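The knob rests on the prongs: its top is 14.1 mm above them (14 nominal) and z has stalled. I'll release and withdraw upward.

Emit:
apply_moves(dp=[[0,0,0],[0,0,0],[0,0,0],[0,0,0],[0,0,0],[0,0,0],[0,0,0]], twist=[[0,0,0],[0,0,0],[0,0,0],[0,0,0],[0,0,0],[0,0,0],[0,0,0]], jaw=[140,110,80,50,20,0,0])

```text
clock: 22.65
tcp_pos: [0.5615, -0.1245, 0.3734]
orientation: [-2.17, 2.27, -0.006]
contact_force: [0.3, 0.5, 0.2]
grip_width: 0.0853
```

```bash
python3 - <<'E'
from h import *
goto((.561,-.1245,.46),np.radians(-92.5))
snap("wrist","w22")
E
```

```text
t 22.65 tcp [ 0.5615 -0.1245  0.3734] head -92.58 tilt 0.21 | dp(mm) [  0.1   0.2 -86.6] dp units [ 0.001   0.0015 -0.7213] twist units [-0.0016 -0.0008 -0.0007] F [0.3 0.5 0.2] w 0.0853 j [ 0.29  0.36 -0.22  1.82  0.09  0.97 -1.59]
```

View pics/w22.png

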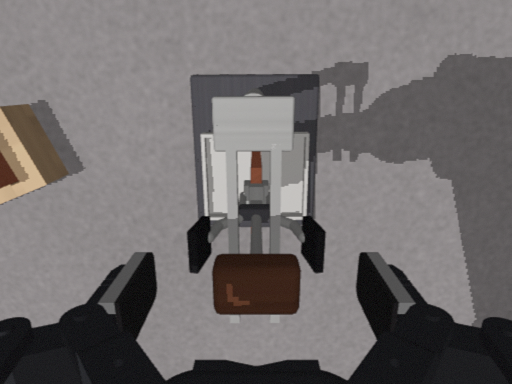

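The fingers are clear on both sides, and the knob at (256,284) sits on the prongs. I'll back off upward.

Emit:
apply_moves(dp=[[0,0,-0.08],[0,0,-0.15],[0,0,-0.2],[0,0,-0.25],[0,0,-0.15],[0,0,0],[0,0,0],[0,0,0],[0,0,0]], twist=[[0,0,0],[0,0,0],[0,0,0],[0,0,0],[0,0,0],[0,0,0],[0,0,0],[0,0,0],[0,0,0]], jaw=[0,0,0,0,0,0,0,0,0])

```text
clock: 23.6
tcp_pos: [0.5603, -0.1241, 0.4779]
orientation: [-2.171, 2.27, -0.003]
contact_force: [-0.3, 0.1, -0.6]
grip_width: 0.0854
```

```bash
python3 - <<'E'
from h import *
goto((.561,-.1245,.46),np.radians(-92.5))
for n,t in(("wrist","w23"),("side","s23"),("scene","c23")): snap(n,t)
a=cv2.resize(cv2.imread("pics/s23.png")[70:220,240:360],None,fx=3.5,fy=3.5);b=cv2.resize(cv2.imread("pics/c23.png")[130:250,130:230],None,fx=3.5,fy=4.375);cv2.imwrite("pics/sc23.png",np.hstack([a,b]))
d=np.load("w23.npz");W=d["W"];hsv=cv2.cvtColor(d["c"],cv2.COLOR_RGB2HSV);x,y,z=np.moveaxis(W,-1,0)
m=(hsv[...,1]>100)&(z>.2265)&(z<.236)&(abs(x-.56)<.03);k=W[m];print("knob",len(k),np.median(k,0),cv2.minAreaRect((k[:,:2]*1000).astype(np.float32)))
print("slope",np.linalg.lstsq(np.c_[k[:,:2]-k[:,:2].mean(0),np.ones(len(k))],k[:,2],rcond=None)[0])
p=W[(abs(x-.595)<.015)&(abs(y+.125)<.014)&(abs(z-.216)<.006)];print("prong",np.median(p[:,2]))
E
```

```text
t 23.6 tcp [ 0.5603 -0.1241  0.4779] head -92.55 tilt 0.11 | dp(mm) [ 0.3 -0.6 17.9] dp units [ 0.0026 -0.0054  0.1493] twist units [-0.0007 -0.0006 -0.0005] F [-0.3  0.1 -0.6] w 0.0854 j [ 0.29  0.26 -0.22  1.7   0.06  1.18 -1.56]
knob 1441 [ 0.56261968 -0.12444777  0.23014618] ((561.7723388671875, -124.33625793457031), (32.88199996948242, 20.928672790527344), 86.66320037841797)
slope [-0.04970674 -0.00274204  0.23003125]
prong 0.21643217734495895
```

View pics/sc23.png

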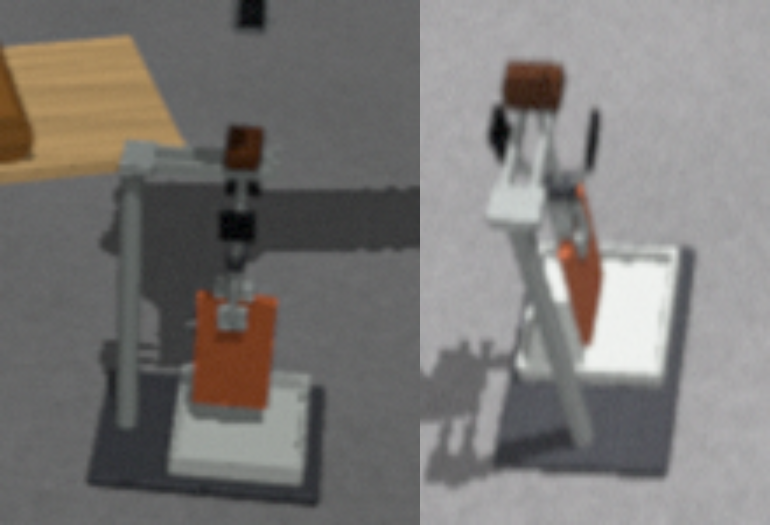

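View pics/w23.png

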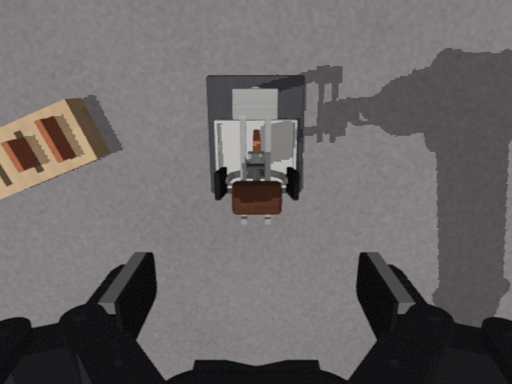

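The tongs hang in the fork holding the tile, and the robot is clear, so I'm handing in.

```bash
python3 - <<'E'
from h import *
print(r.hand_in(), r.get_obs()["clock"])
E
```

```text
the job is handed in; nothing more can be done
the job is handed in; nothing more can be done
```

The tall tile is out of the rack and hanging in the tongs on the stand's fork. I handed the job in after about 24 s of the 67 s allowed; no verdict was reported.

**Seating on the tile:** I squeezed the tongs open, took them out of the fork and lowered them until the stop touched the tile's top edge. On letting go, the fingers dragged the tongs up about 6 mm, so the stop was off the tile. I then held the wooden cross-grip, pressed down gently (I saw at most about 7 N) and let go again. After that the grip's top measured 112.2 mm above the tile's top edge (112 nominal) and had not moved on release.

**Lift and hang:** I lifted the tile out by the cross-grip and hung the tongs back in the fork.

**Last checks:**
- **Height in the fork:** the grip's top is about 13.7 mm above the prongs, against 14 nominal.
- **Position:** the grip is within about 1 mm of my estimate of the hanging place.
- **Tilt:** the depth reading gave a slope of about 0.05 rad, inside the 0.15 limit.
- **Tile and arm:** the cameras show the tile in the jaws, and the fingers are well above and touching nothing.
- **Bystanders:** I saw no contact with the other tiles, the jar or the mug, but I did not re-measure where they stand.

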